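Clamp a pressure port with the sunken knob

TASK

Stand the brass pressure port upright in the open bay of the clamp fixture, between the orange jaw and the dark steel anvil, and let go of it; then turn the black knob sunk in the fixture's well clockwise until the jaw holds the port snugly against the sprung anvil with about 10 N (20 N would bruise it), and let go of the knob. Close the jaw only with the knob, never by pushing on it, do not lean hard on the blue well block, and leave everything else on the bench where it is.

Things in the scene. Friction and masses are not known exactly. Their poses are not given: they have to be found in the camera images.
- port_center (a point): brass pressure port, loose, standing upright on the bench: a round body 30 mm in diameter and 38 mm tall with a round stem 16 mm in diameter above it, 78 mm tall in all, about 0.2 kg. This point is on its axis, half-way up (39 mm above its underside); z is its axis. Take it by the stem.
- fixture: clamp fixture fixed to the bench: aluminium base plate 110 (x) x 205 (y) x 12 mm. Origin on the bench; x along the plate's short side, y along its long side, z up; the plate spans y = -105 to +100 mm. The blue well block stands on it from y = -100 to 0; the open bay lies at y above 0. Place and yaw differ each time.
- well: blue well block, 100 x 100 mm, 40 mm tall (top 52 mm above the bench), with a round well 74 mm in diameter right through it; the well's floor is the plate's top. Origin at the centre of the block's underside, on the knob's axis, at x = 0, y = -50, z = 12 mm of the fixture.
- knob_grip (a point): black knob sunk in the well: a bar 26 mm long, 10 mm wide, its top 30 mm above the well's floor and 10 mm below the rim, on a disc 28 mm in diameter, 4 mm thick; white line on its top. Point on the upright turning axis, 17 mm above the well's floor; x runs along the bar, so fingers close along y. Turns with the knob.
- knob (a joint): knob angle in rad, growing clockwise from above, 0 to 1.9; 0 with the bar along the fixture's x; starts at 0 to 0.2. Each rad moves the jaw 12 mm to +y of the fixture. It stays where it is left. Steady turning takes 0.18 N m of dry drag plus 0.012 N m per N of jaw force (0.30 N m at 10 N); standing still, the drag part of the moment may read anything from -0.18 to +0.18.
- jaw_face (a point): middle of the face of the orange jaw (50 mm along x, 30 mm tall, top 46 mm above the bench); looks to +y of the fixture, axes as the fixture's; at x = 0, y = 18 mm + 12 mm per rad of the knob. It slides the port towards the anvil, whose pad is sprung: once the port touches it the force grows by 3.5 N per mm of jaw travel (42 N per rad of the knob).
- jaw: the orange jaw with its steel cross-bar (76 mm along x) and rods; the orange block is 50 x 8 x 30 mm. Its origin is not on the block but lies 18 mm to -y of the face and 31 mm below its middle.
- plug_center (a point): bystander: steel plug with a wider head, 40 mm in diameter, 45 mm tall, standing; point half-way up its axis.
- cup_center (a point): bystander: white polymer sensor cup, 34 mm in diameter, 62 mm tall, standing; point half-way up its axis.
- dome_center (a point): bystander: clear acrylic test dome, 100 mm in diameter, 96 mm tall with its grey button; point 40 mm up its axis.
- sensor_arm_center (a point): bystander: white polymer sensor arm lying flat, about 145 mm long, up to 12 mm thick; point near its middle.
- sonde_center (a point): bystander: white radiosonde housing 85 x 120 x 70 mm; point at its centre.
- bay (a point): point on the bay's floor (12 mm above the bench) at x = 0, y = 39 mm of the fixture, axes as the fixture's. The dark steel anvil at the bay's +y end is 50 mm wide (x), top 46 mm above the bench, with a sprung pad facing the jaw. Its setting differs and is not reported: with the knob at 0 the gap from jaw to pad is 39.5 to 45 mm. Stand the port about 3 mm clear of the jaw; find the pad by feel.
Not all that is in view belongs to the job. Leave any green look-alike of the fixture alone.

How it is judged:
By the outcome, as a careful person would: the job done as asked, in the order asked, and still so for the second after the job is handed in, with the robot touching nothing.
It also fails if it takes over 72 s, if anything falls off the work surface, if the arm or the gripper's body presses on something with over 40 N, if the wrist force passes 120 N, or if a joint passes its speed limit or range.

ROBOT

A 6-joint arm with a two-finger parallel gripper is mounted at the origin on the work surface. World frame = base frame: x ahead of the robot, y to its left, z up, the work surface at z = 0. Lengths are in m, angles in rad, forces in N, time in s.
With the tool pointing down it reaches from about 0.25 to 0.725 m from the base axis. Payload 4 kg.
Tool frame: the origin (TCP) lies at the very end of the fingers, on their centre line; the grasp point (between the pads) lies 19 mm behind it; x points along the fingers, z is the direction in which the jaws open and shut, and the axes are right-handed (so a half turn about x gives the same grasp; the last joint's range is limited). The gripper opens to 85 mm and grips with 20 to 120 N. Pads are 22 mm wide; open, the fingers measure 114 mm over their backs; the gripper's body (76 mm by 85 mm) begins 54 mm behind the grasp point. The pads swing forward as they close: fully open they stand 13 mm farther back than shut.
Start: joints at [-1.256, 0.241, 0.005, 1.335, 0, 1.571], TCP at [0.155, -0.475, 0.231] pointing down, gripper open.
Joint ranges: [-2.72, 2.72], [-1.05, 1.87], [-1.09, 1.28], [-1.99, 2.15], [-1.42, 1.44], [-3.14, 3.14]. Speed limits (rad/s): [2.79, 2.79, 3.14, 3.14, 3.14, 3.14].

INTERFACE

Orientations are given as a unit quaternion [x, y, z, w].
In Python, from workcell import bot gives the robot as it stands.
- The arm moves only by the tool apply_moves, never from a script. Its argument "targets" is one flat list of numbers, 7 for each row, row after row: the shift along the tool's x, y, z in units of 25 cm (1.0 is 25 cm), then the turn, a rotation vector about the tool's x, y, z in units of 0.5 rad (1.0 is 0.5 rad), then the opening, from 0 (shut) to 1 (fully open). In form: [tx, ty, tz, wx, wy, wz, claw, tx, ty, tz, wx, wy, wz, claw, ...]. A call has 1 to 12 rows; each row is the pose to reach, as a shift and turn from the pose commanded when the call began, along the tool's axes at that moment; what a row does not reach only later rows make up. A row lasts 1/12 s, in which the tool goes at most 41.7 mm and 7.16 degrees, less where a joint would pass 70% of its speed; a pose out of reach is approached as far as the arm can. A call with a number of a shift or a turn outside -1 to 1 is refused whole. A call with a gripper value outside its range is refused whole. The fingers move at their own pace and stop on an object; the grip force is fixed at half the most. Time passes only in rows, so rows that repeat a pose let the fingers close. It gives the time, the measured TCP pose, the force and the opening at its end, in the units of the state.
- bot.get_obs(): the state, without advancing time (a new reading comes with each control period).
- bot.camera(name): name is "scene" or "top"; returns (picture, depth): 384x512x3 uint8, red, green, blue; 384x512 float32, m along the optical axis (not along the pixel's ray), 0 where there is no reading.
- bot.camera_params(name): a dict with "fx", "fy", "cx", "cy" (pixels), "dist" ([k1, k2, p1, p2, k3] as OpenCV has them; the pictures are not rectified), "T" (4x4, takes a point from camera to world coordinates). Camera axes: x right, y up, looking along -z (the intrinsics and any distortion apply to the point x, -y, -z); pixel columns grow to the right and rows downward; lengths in m; the calibration is good to about 2 mm. A picture is of the moment at which its call begins. camera_params takes no time and is no camera call.
- bot.job_done(): hands the job in, once; it reports no verdict.
The state is a dict: "clock": time; "joint_pos": joint angles; "joint_vel": joint speeds; "tau": joint torques, N m; "eef_pos": TCP position; "tool_rot": TCP orientation; "ft_force": force on the tool from outside, world axes, zero at the start; "ft_torque": the same for the moment, N m; "grip_width": finger opening in m.
Only numpy, scipy, OpenCV 4.12 (cv2) and the standard library are available. Lean on these libraries where they do the work, as an engineer would, in place of code of your own. Each camera call takes 0.05 s, during which the arm holds its last target.

## Working session

There is one attempt and no reset: what is moved stays moved. The work goes in short steps, Python scripts to look and compute and a tool call to move; the robot and the scene stay as the last step left them, time stands still between calls to the robot, and variables do not carry over. Pictures are saved under pics/ and viewed, and the job is handed in when it is done.

Besides the shell and the picture viewer there is one more tool, called after ">>>" as a command line: name --argument value ..., lists and objects as JSON in quotes. apply_moves: Moves the arm, as the interface text tells. Its arguments: {"type":"object","properties":{"targets":{"type":"array"}},"required":["targets"]}

```bash
ls; mkdir -p pics; python3 - <<'E'
from workcell import bot
import cv2,numpy as np
for n in("scene","top"):
    p,d=bot.camera(n); cv2.imwrite(f"pics/{n}0.png",p[:,:,::-1]); np.save(f"{n}0.npy",d)
    np.save(f"{n}0rgb.npy",p)
    print(n,bot.camera_params(n))
print(bot.get_obs())
E
```

```text
pics
scene {'fx': 349.67354406912483, 'fy': 349.67354406912483, 'cx': 251.9984389437817, 'cy': 188.98873668018228, 'dist': array([-0.02798114,  0.        ,  0.        ,  0.        ,  0.        ]), 'T': array([[-0.86231781, -0.36069058,  0.35540159,  0.88080994],
       [ 0.50629697, -0.6258615 ,  0.59326281,  0.54241348],
       [ 0.00844786,  0.69151984,  0.72230807,  0.71511906],
       [ 0.        ,  0.        ,  0.        ,  1.        ]])}
top {'fx': 377.74789352652823, 'fy': 377.74789352652823, 'cx': 260.17535188833017, 'cy': 193.8765054164453, 'dist': array([0.01295505, 0.        , 0.        , 0.        , 0.        ]), 'T': array([[ 0.01294261,  0.98719429, -0.15899662,  0.41823503],
       [-0.99988155,  0.01145298, -0.01028176, -0.02549912],
       [-0.00832911,  0.15911086,  0.98722559,  1.04636711],
       [ 0.        ,  0.        ,  0.        ,  1.        ]])}
{'clock': 0.1, 'joint_pos': array([-1.25599175e+00,  2.41341662e-01,  3.84846345e-03,  1.33523242e+00,
       -2.26178339e-05,  1.57080243e+00]), 'joint_vel': array([ 0.00100079, -0.00235028,  0.00204045,  0.00143676,  0.00013425,
        0.00030694]), 'tau': array([ 5.08806522e-05, -3.73139369e+01,  2.53009647e+01,  1.08829461e-02,
        1.00861254e-05,  2.92870858e-06]), 'eef_pos': array([ 0.15462797, -0.47487524,  0.23049599]), 'tool_rot': array([ 0.41583817,  0.57275061, -0.4150496 ,  0.57163728]), 'ft_force': array([ 0.32129003,  0.49825257, -0.28142644]), 'ft_torque': array([ 0.05233106,  0.01643132, -0.0160136 ]), 'grip_width': 0.08531884368069463}
```

View pics/scene0.png

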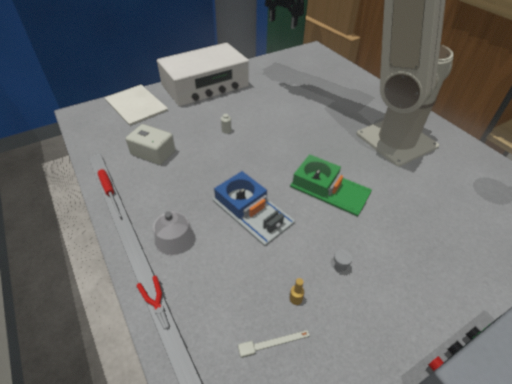

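View pics/top0.png

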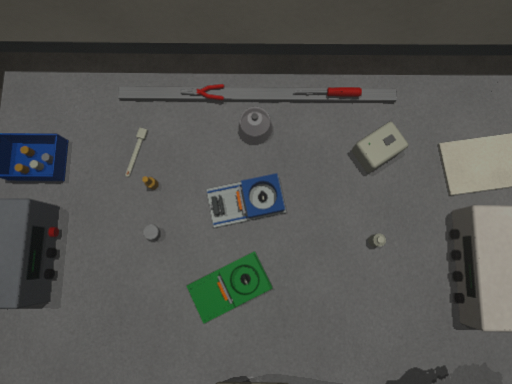

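Scene view: blue fixture about (253,207), its green look-alike (330,185), brass port (298,292). Top view: port (150,182), blue fixture (246,200), green look-alike (229,287), plug (152,233), and small brass items in the blue tray (25,150) and (19,168). The only free-standing brass thing with a stem is top (150,182). I'll check it in a close crop.

```bash
cat > h.py <<'E'
import numpy as np,cv2
from workcell import bot
def load(n,k=0): return np.load(f"{n}{k}rgb.npy"),np.load(f"{n}{k}.npy")
def cloud(n,d):
    P=bot.camera_params(n);K=np.array([[P['fx'],0,P['cx']],[0,P['fy'],P['cy']],[0,0,1]])
    h,w=d.shape;u,v=np.meshgrid(np.arange(w),np.arange(h))
    q=cv2.undistortPoints(np.stack([u,v],-1).reshape(-1,1,2).astype(float),K,P['dist']).reshape(h,w,2)
    c=np.stack([q[...,0]*d,-q[...,1]*d,-d],-1)
    return c@P['T'][:3,:3].T+P['T'][:3,3]
def ray(n,u,v,z):
    P=bot.camera_params(n);K=np.array([[P['fx'],0,P['cx']],[0,P['fy'],P['cy']],[0,0,1]])
    q=cv2.undistortPoints(np.array([[[u,v]]],float),K,P['dist'])[0,0]
    r=P['T'][:3,:3]@np.array([q[0],-q[1],-1]);o=P['T'][:3,3]
    return o+r*(z-o[2])/r[2]
def proj(n,X):
    P=bot.camera_params(n);K=np.array([[P['fx'],0,P['cx']],[0,P['fy'],P['cy']],[0,0,1]])
    c=(np.atleast_2d(X)-P['T'][:3,3])@P['T'][:3,:3]
    c=c*[1,-1,-1]
    return cv2.projectPoints(c.reshape(-1,1,3),np.zeros(3),np.zeros(3),K,P['dist'])[0].reshape(-1,2)
E
python3 - <<'E'
from h import *
a,d=load("top");b,e=load("scene")
f=lambda im,r0,r1,c0,c1,s:cv2.resize(im[r0:r1,c0:c1],None,fx=s,fy=s,interpolation=cv2.INTER_CUBIC)[:,:,::-1]
cv2.imwrite("pics/c1.png",f(a,160,240,130,290,5))
cv2.imwrite("pics/c2.png",f(b,165,315,200,350,4))
X=cloud("top",d);Y=cloud("scene",e)
for n,im,C in(("top",a,X),("scene",b,Y)):
    hsv=cv2.cvtColor(im,cv2.COLOR_RGB2HSV)
    print(n,'bench z',np.median(C[...,2][(C[...,2]<.03)&(C[...,2]>-.03)&(np.abs(C[...,0]-.45)<.2)&(np.abs(C[...,1])<.3)]))
    m=(hsv[...,0]>105)&(hsv[...,0]<125)&(hsv[...,1]>130)&(np.abs(C[...,1])<.2)&(C[...,0]<.65)&(C[...,0]>.3)
    t=m&(np.abs(C[...,2]-.052)<.006)
    p=C[t][:,:2].astype(np.float32); print('blue',t.sum(),np.median(C[t][:,2]),cv2.minAreaRect(p))
    m=(hsv[...,0]>12)&(hsv[...,0]<28)&(hsv[...,1]>120)&(hsv[...,2]>60)&(C[...,1]>.15)&(C[...,1]<.35)&(C[...,2]>.005)&(C[...,2]<.1)&(C[...,0]>.3)&(C[...,0]<.6)
    q=C[m];print('port',m.sum(),q.min(0),q.max(0),np.median(q,0))
    s=q[q[:,2]>.045];print('stem',len(s),s[:,:2].min(0) if len(s) else'',s.max(0),s.mean(0))
    s=q[(q[:,2]<.04)];print('body',s.min(0),s.max(0))
E
```

```text
top bench z 0.0011439147601053357
blue 681 0.05265270357661289 ((0.576278805732727, -0.02070339024066925), (0.09774454683065414, 0.0967876985669136), 12.20897102355957)
port 9 [0.59730807 0.27860388 0.0298459 ] [0.59939993 0.29290017 0.03984168] [0.59857007 0.28671252 0.03751551]Traceback (most recent call last):
  File "<stdin>", line 15, in <module>
    return umr_maximum(a, axis, None, out, keepdims, initial, where)
ValueError: zero-size array to reduction operation maximum which has no identity
```

View pics/c1.png

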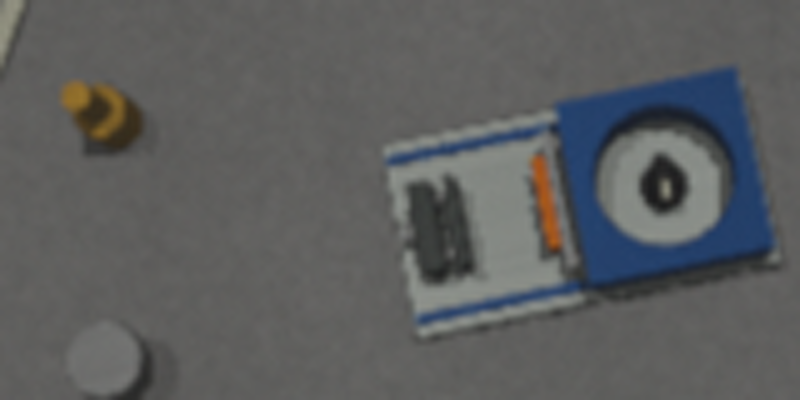

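View pics/c2.png

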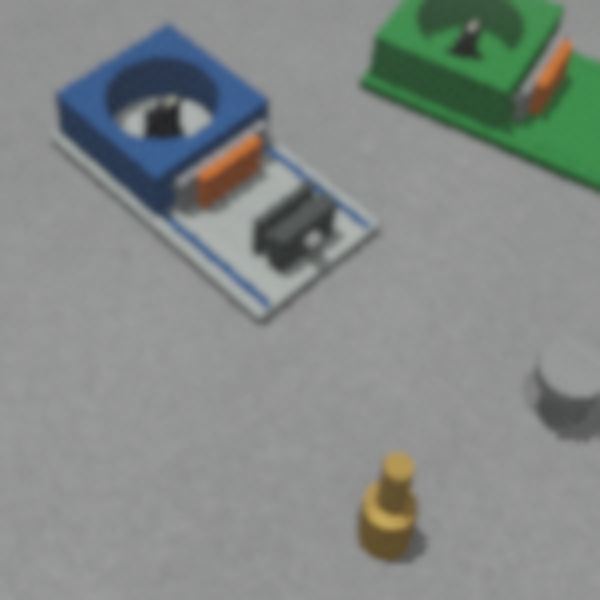

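The crops confirm it: crop 1 shows a free-standing brass part with body and stem at (100,110), i.e. top pixel (150,182). The blue fixture's jaw is at (545,203), its anvil at (440,230) and its knob at (662,185). Next I'll fit the poses by silhouette.

```bash
cat > fit.py <<'E'
from h import *
from scipy.optimize import minimize
def softmask(n,polys_or_pts,shape=(384,512),s=8,roi=None):
    r0,r1,c0,c1=roi;m=np.zeros(((r1-r0)*s,(c1-c0)*s),np.uint8)
    for pts,hull,val in polys_or_pts:
        q=(proj(n,pts)-[c0,r0]+.5)*s
        q=q.astype(np.float32)
        if hull:q=cv2.convexHull(q)
        cv2.fillPoly(m,[np.round(q).astype(np.int32).reshape(-1,1,2)],val)
    return cv2.resize(m,(c1-c0,r1-r0),interpolation=cv2.INTER_AREA)/255.
th=np.linspace(0,2*np.pi,48,endpoint=False)
def cyl(x,y,r,z0,z1): return np.concatenate([np.c_[x+r*np.cos(th),y+r*np.sin(th),0*th+z] for z in(z0,z1)])
def blocktop(x,y,yaw,z=.052,zb=.012):
    R=np.array([[np.cos(yaw),-np.sin(yaw)],[np.sin(yaw),np.cos(yaw)]])
    c=np.array([[-.05,-.05],[.05,-.05],[.05,.05],[-.05,.05]])
    sq=c@R.T+[x,y]
    return [(np.concatenate([np.c_[sq,[z]*4],np.c_[sq,[zb]*4]]),True,255),(np.c_[x+.037*np.cos(th),y+.037*np.sin(th),0*th+z],False,0)]
E
python3 - <<'E'
from fit import *
for n,rp,rb in(("top",(165,200,135,165),(165,225,230,295)),("scene",(270,312,280,315),(165,225,205,275))):
    a,d=load(n);hsv=cv2.cvtColor(a,cv2.COLOR_RGB2HSV);I=a.astype(float)
    # brass: R-B ; blue: B-R
    r0,r1,c0,c1=rp;o=np.clip((I[...,0]-I[...,2])[r0:r1,c0:c1]/40,0,1)
    def cost(p): return ((softmask(n,[(cyl(p[0],p[1],.015,0,.038),True,255),(cyl(p[0],p[1],.008,.038,.078),True,255)],roi=rp)-o)**2).sum()
    best=min((minimize(cost,[x0,y0],method='Nelder-Mead',options=dict(initial_simplex=[[x0,y0],[x0+.01,y0],[x0,y0+.01]],xatol=1e-4,fatol=1e-3)) for x0 in(.585,.6) for y0 in(.26,.275,.29)),key=lambda r:r.fun)
    print(n,'port',best.x,best.fun,o.sum())
    r0,r1,c0,c1=rb;o=np.clip(((I[...,2]-I[...,0])[r0:r1,c0:c1]-8)/25,0,1)
    def cost(p): return ((softmask(n,blocktop(*p),roi=rb)-o)**2).sum()
    best=min((minimize(cost,[.576,-.0207,w],method='Nelder-Mead',options=dict(initial_simplex=[[.576,-.02,w],[.586,-.02,w],[.576,-.01,w],[.576,-.02,w+.1]],xatol=1e-4,fatol=1e-3)) for w in (.1,.2,.3)),key=lambda r:r.fun)
    print(n,'block',best.x,best.fun,o.sum())
    x,y,w=best.x
    vis=cv2.resize(np.hstack([o,softmask(n,blocktop(*best.x),roi=rb)]),None,fx=5,fy=5,interpolation=cv2.INTER_NEAREST)
    cv2.imwrite(f"pics/fit_{n}.png",vis*255)
E
```

```text
top port [0.61221397 0.2892222 ] 10.412736447520185 191.40000000000003
top block [ 0.57748015 -0.02029722  0.21751968] 98.9205136485967 965.12
scene port [0.61401329 0.2876837 ] 4.850798010380623 318.42499999999995
scene block [ 0.57987088 -0.02145722  0.22672916] 442.21942945021146 1255.56[ WARN:0@2.118] global loadsave.cpp:1063 imwrite_ Unsupported depth image for selected encoder is fallbacked to CV_8U.
```

```bash
cat > rect.py <<'E'
from fit import *
def rect(n,a,x,y,yaw,z,xr=(-70,70),yr=(-115,110),s=4):
    # image: columns = fixture y (mm), rows = fixture -x
    gy,gx=np.meshgrid(np.arange(yr[0],yr[1],1/s),np.arange(xr[1],xr[0],-1/s))
    fx,fy=gx/1e3,gy/1e3
    c,si=np.cos(yaw),np.sin(yaw)
    X=np.stack([x+c*fx-si*fy,y+si*fx+c*fy,0*fx+z],-1).reshape(-1,3)
    q=proj(n,X).reshape(gx.shape+(2,)).astype(np.float32)
    im=cv2.remap(a,q[...,0],q[...,1],cv2.INTER_CUBIC)
    for v in range(-100,110,20): cv2.line(im,(int((v-yr[0])*s),0),(int((v-yr[0])*s),6),(255,0,0),1)
    return im
E
python3 - <<'E'
from rect import *
yaw=.218;w=np.array([.5785,-.021]);o=w+.05*np.array([-np.sin(yaw),np.cos(yaw)])
print(o)
for n in("top","scene"):
    a,_=load(n)
    for z in(.012,.052):
        im=rect(n,a,*o,yaw,z,s=3.5)
        s=3.5
        def L(p,q): 
            f=lambda t:(int((t[1]+115)*s),int((70-t[0])*s)); cv2.line(im,f(p),f(q),(255,0,0),1)
        if z==.012: R=[(-55,-105),(55,-105),(55,100),(-55,100)]
        else: R=[(-50,-100),(50,-100),(50,0),(-50,0)]; cv2.circle(im,(int(65*s),int(70*s)),int(37*s),(255,0,0),1)
        for i in range(4):L(R[i],R[(i+1)%4])
        cv2.imwrite(f"pics/r_{n}_{int(z*1000)}.png",im[:,:,::-1])
E
python3 -c "
import cv2,numpy as np
I=[cv2.imread(f'pics/r_{n}_{z}.png') for n in('top','scene') for z in(12,52)]
I=np.vstack([np.hstack(I[:2]),np.hstack(I[2:])]);cv2.imwrite('pics/r.png',cv2.resize(I,(800,500),interpolation=3))"
```

```text
[0.56768613 0.0278166 ]
```

View pics/r.png

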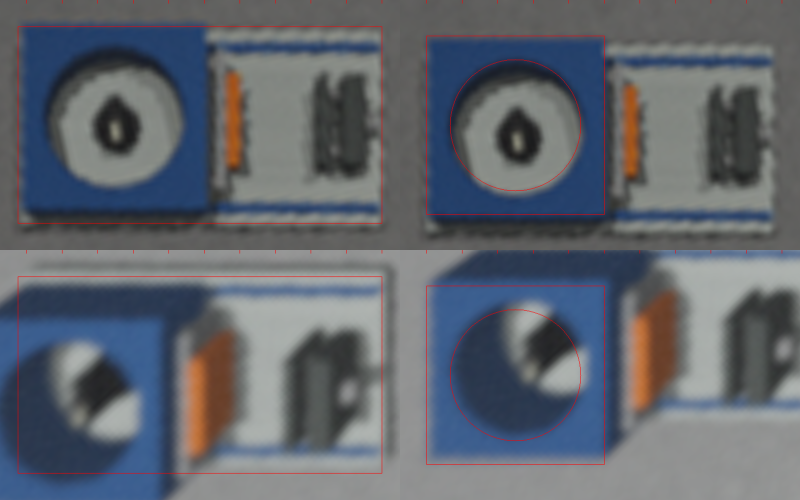

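```bash
python3 - <<'E'
from rect import *
def fr(p,pts):
    x,y,w=p;pts=np.asarray(pts,float)/1e3;c,s=np.cos(w),np.sin(w)
    return np.c_[x+c*pts[:,0]-s*pts[:,1],y+s*pts[:,0]+c*pts[:,1],pts[:,2]]
def box(a,b,c,d,z0,z1): return [(x,y,z) for z in(z0,z1) for x,y in((a,c),(b,c),(b,d),(a,d))]
def one(n,pts,roi,hull=True): return softmask(n,[(pts,hull,255)],roi=roi)
res={}
for n,roi in(("top",(150,245,195,300)),("scene",(160,255,190,310))):
    a,_=load(n);r0,r1,c0,c1=roi;I=cv2.GaussianBlur(a,(3,3),0)[r0:r1,c0:c1].astype(float)
    circ=[(37*np.cos(t),-50+37*np.sin(t),52) for t in th]
    def labels(p):
        top=one(n,fr(p,box(-50,50,-100,0,52,52)),roi);hole=one(n,fr(p,circ),roi)
        blk=one(n,fr(p,box(-50,50,-100,0,12,52)),roi)
        plate=one(n,fr(p,box(-55,55,-105,100,12,12)),roi);pl=one(n,fr(p,box(-55,55,-105,100,0,12)),roi)
        mid=one(n,fr(p,box(-42,42,0,95,12,48)),roi)
        bench=1-pl;
        side=np.clip(blk-top,0,1)
        T=np.clip(top-hole,0,1);Pl=np.clip(plate-np.maximum(blk,mid),0,1);B=np.clip(1-np.maximum(pl,blk),0,1)
        return T,Pl,B,side
    def cost(p):
        c=0
        for L in labels(p):
            w=L.sum()+1e-6;m=(L[...,None]*I).sum((0,1))/w
            c+=(L*np.minimum(np.abs(I-m).sum(-1),120)).sum()
        # uncovered pixels constant cost to avoid growing 'ignored' areas
        return c/1000
    out=[]
    for w in(.2,.23):
        p0=[.5677,.0278,w]
        r=minimize(cost,p0,method='Nelder-Mead',options=dict(initial_simplex=[p0,[.573,.028,w],[.567,.033,w],[.567,.028,w+.03]],xatol=1e-4,fatol=1e-3,maxiter=300));out.append(r)
    r=min(out,key=lambda r:r.fun);p=r.x;print(n,[ (np.round(q.x,4),round(q.fun,2)) for q in out], 'well',p[:2]-.05*np.array([-np.sin(p[2]),np.cos(p[2])]))
    s=6;im=cv2.resize(a[r0:r1,c0:c1],None,fx=s,fy=s,interpolation=cv2.INTER_CUBIC)
    def dr(pts,col=(255,0,0)):
        q=(proj(n,fr(p,pts))-[c0,r0]+.5)*s;cv2.polylines(im,[np.round(q).astype(np.int32).reshape(-1,1,2)],True,col,1)
    dr([(-55,-105,12),(55,-105,12),(55,100,12),(-55,100,12)]);dr([(-50,-100,52),(50,-100,52),(50,0,52),(-50,0,52)]);dr(circ)
    dr([(-25,18,46),(25,18,46),(25,18,16),(-25,18,16)],(255,255,0));dr([(-25,60,46),(25,60,46),(25,60,12),(-25,60,12)],(0,255,255))
    dr([(-13,-55,42),(13,-55,42),(13,-45,42),(-13,-45,42)],(0,255,0))
    cv2.imwrite(f"pics/m_{n}.png",im[:,:,::-1])
E
```

```text
Traceback (most recent call last):
  File "fit.py", line 6, in softmask
    q=(proj(n,pts)-[c0,r0]+.5)*s
       ~~~~^^^^^^^
  File "h.py", line 16, in proj
    P=bot.camera_params(n);K=np.array([[P['fx'],0,P['cx']],[0,P['fy'],P['cy']],[0,0,1]])
ValueError: time passes only in moves, steps and waits
```

Too many calibration calls in one script, so I'll cache the parameters.

```bash
python3 - <<'E'
from workcell import bot
import pickle
pickle.dump({n:bot.camera_params(n) for n in("top","scene")},open("cam.pkl","wb"))
E
sed -i 's/bot.camera_params(n)/CAM[n]/; s/^from workcell import bot/import pickle\nCAM=pickle.load(open("cam.pkl","rb"))/' h.py
cat > fx.py <<'E'
from rect import *
def fr(p,pts):
    x,y,w=p;pts=np.asarray(pts,float)/1e3;c,s=np.cos(w),np.sin(w)
    return np.c_[x+c*pts[:,0]-s*pts[:,1],y+s*pts[:,0]+c*pts[:,1],pts[:,2]]
def box(a,b,c,d,z0,z1): return [(x,y,z) for z in(z0,z1) for x,y in((a,c),(b,c),(b,d),(a,d))]
def one(n,pts,roi,hull=True): return softmask(n,[(pts,hull,255)],roi=roi,s=5)
circ=[(37*np.cos(t),-50+37*np.sin(t),52) for t in th]
ROI={"top":(150,245,195,300),"scene":(160,255,190,310)}
def draw(n,p,f,a):
    roi=ROI[n];r0,r1,c0,c1=roi
    s=6;im=cv2.resize(a[r0:r1,c0:c1],None,fx=s,fy=s,interpolation=cv2.INTER_CUBIC)
    def dr(pts,col=(255,0,0)):
        q=(proj(n,fr(p,pts))-[c0,r0]+.5)*s;cv2.polylines(im,[np.round(q).astype(np.int32).reshape(-1,1,2)],True,col,1)
    dr([(-55,-105,12),(55,-105,12),(55,100,12),(-55,100,12)]);dr([(-50,-100,52),(50,-100,52),(50,0,52),(-50,0,52)]);dr(circ)
    dr([(-25,18,46),(25,18,46),(25,18,16),(-25,18,16)],(255,255,0));dr([(-25,60,46),(25,60,46),(25,60,12),(-25,60,12)],(0,255,255))
    dr([(-13,-55,42),(13,-55,42),(13,-45,42),(-13,-45,42)],(0,255,0))
    cv2.imwrite(f,im[:,:,::-1])
E
timeout 500 python3 - <<'E'
from fx import *
for n,roi in ROI.items():
    a,_=load(n);r0,r1,c0,c1=roi;I=cv2.GaussianBlur(a,(3,3),0)[r0:r1,c0:c1].astype(float)
    def labels(p):
        top=one(n,fr(p,box(-50,50,-100,0,52,52)),roi);hole=one(n,fr(p,circ),roi)
        blk=one(n,fr(p,box(-50,50,-100,0,12,52)),roi)
        plate=one(n,fr(p,box(-55,55,-105,100,12,12)),roi);pl=one(n,fr(p,box(-55,55,-105,100,0,12)),roi)
        mid=one(n,fr(p,box(-42,42,0,95,12,48)),roi)
        side=np.clip(blk-top,0,1)
        T=np.clip(top-hole,0,1);Pl=np.clip(plate-np.maximum(blk,mid),0,1);B=np.clip(1-np.maximum(pl,blk),0,1)
        return T,Pl,B,side
    def cost(p):
        c=0
        for L in labels(p):
            w=L.sum()+1e-6;m=(L[...,None]*I).sum((0,1))/w
            c+=(L*np.minimum(np.abs(I-m).sum(-1),120)).sum()
        return c/1000
    out=[]
    for w in(.2,.23):
        p0=[.5677,.0278,w]
        r=minimize(cost,p0,method='Nelder-Mead',options=dict(initial_simplex=[p0,[.573,.028,w],[.567,.033,w],[.567,.028,w+.03]],xatol=1e-4,fatol=1e-3,maxiter=150));out.append(r)
    r=min(out,key=lambda r:r.fun);p=r.x;print(n,[ (np.round(q.x,4),round(q.fun,2)) for q in out], 'well',p[:2]-.05*np.array([-np.sin(p[2]),np.cos(p[2])]))
    draw(n,p,f"pics/m_{n}.png",a)
E
```

```text
top [(array([0.5654, 0.0277, 0.2113]), np.float64(70.98)), (array([0.5632, 0.0278, 0.2454]), np.float64(71.07))] well [ 0.57592801 -0.02121844]
scene [(array([0.5712, 0.0301, 0.1939]), np.float64(248.1)), (array([0.5706, 0.0303, 0.2078]), np.float64(247.92))] well [ 0.58090784 -0.0185812 ]
```

View pics/m_top.png

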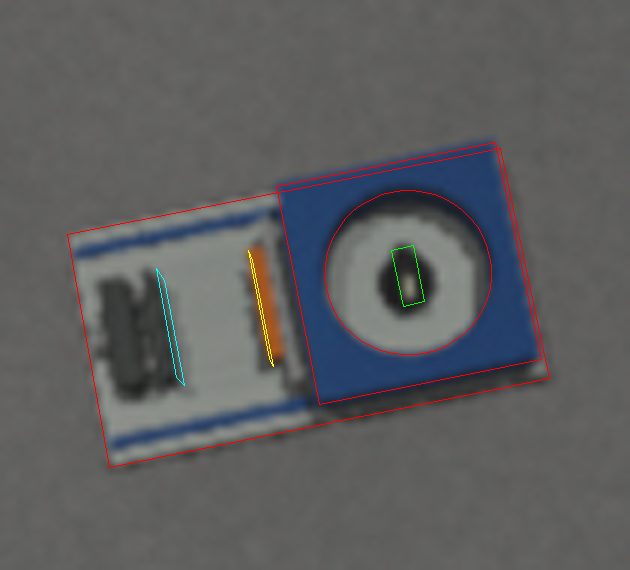

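View pics/m_scene.png

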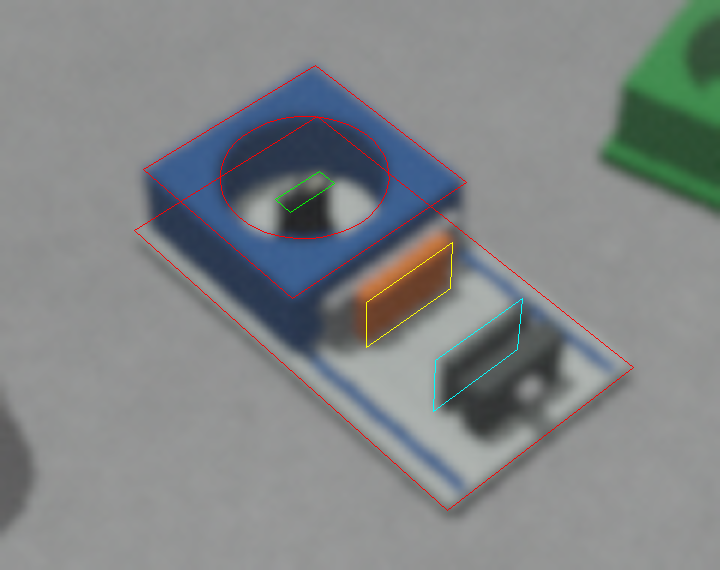

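```bash
timeout 500 python3 - <<'E'
from fx import *
for n,roi in ROI.items():
    a,d=load(n);r0,r1,c0,c1=roi;I=a[r0:r1,c0:c1].astype(float)
    C=cloud(n,d)
    top=I[...,2]-.5*I[...,0]-.5*I[...,1]; 
    v=I[...,2]-I[...,0]
    if n=="scene": v=np.where(np.arange(r0,r1)[:,None]+0*v<240,v,0)
    print(n,'pcts',np.percentile(v,[50,80,90,95,99]))
    hi=np.percentile(v,97 if n=="top" else 97);o=np.clip(v/hi,0,1)
    def cost(p):
        t=one(n,fr(p,box(-50,50,-100,0,52,52)),roi);h=one(n,fr(p,circ),roi);b=one(n,fr(p,box(-50,50,-100,0,12,52)),roi)
        plate=one(n,fr(p,box(-52,52,0,104,12,12)),roi)
        W=(plate<.5)|(b>.5)
        T=np.clip(t-h,0,1); S=np.clip(b-t,0,1)
        A=np.stack([T.ravel(),S.ravel(),h.ravel(),np.ones(T.size)],1);w=W.ravel().astype(float)
        x=np.linalg.lstsq(A*w[:,None],o.ravel()*w,rcond=None)[0]
        return (w*(A@x-o.ravel())**2).sum()
    out=[]
    for w in(.19,.23):
        p0=[.5677,.0278,w]
        r=minimize(cost,p0,method='Nelder-Mead',options=dict(initial_simplex=[p0,[.573,.028,w],[.567,.033,w],[.567,.028,w+.03]],xatol=1e-4,fatol=1e-4,maxiter=150));out.append(r)
    r=min(out,key=lambda r:r.fun);p=r.x;print(n,[ (np.round(q.x,4),round(q.fun,2)) for q in out], 'well',p[:2]-.05*np.array([-np.sin(p[2]),np.cos(p[2])]))
    draw(n,p,f"pics/m2_{n}.png",a)
    # depth: top surface points of block
    X=C[r0:r1,c0:c1];m=(v>.6*hi)&(np.abs(X[...,2]-.052)<.006);pt=X[m][:,:2].astype(np.float32);print('depth',m.sum(),np.median(X[m][:,2]),cv2.minAreaRect(pt))
    hsv=cv2.cvtColor(a,cv2.COLOR_RGB2HSV)[r0:r1,c0:c1];g=(hsv[...,0]<15)&(hsv[...,1]>120);Q=X[g];
    R=np.array([[np.cos(.215),np.sin(.215)],[-np.sin(.215),np.cos(.215)]]);f=(Q[:,:2]-[.5665,.028])@R.T
    print('jaw',g.sum(),np.percentile(f[:,0],[3,50,97]),np.percentile(f[:,1],[3,50,97]),np.percentile(Q[:,2],[3,97]))
E
```

```text
top pcts [-2.  0. 25. 67. 71.]
top [(array([0.5661, 0.0282, 0.2127]), np.float64(11.85)), (array([0.5659, 0.0281, 0.2171]), np.float64(11.95))] well [ 0.57664285 -0.02068458]
depth 717 0.05267700955163446 ((0.5771519541740417, -0.0213492289185524), (0.09914872795343399, 0.09846228361129761), 12.367170333862305)
jaw 52 [-0.02408969 -0.00197378  0.02356493] [0.01137486 0.01483032 0.01948744] [0.01246861 0.04972657]
scene pcts [ 1.  4. 32. 56. 83.]
scene [(array([0.5712, 0.0307, 0.2166]), np.float64(53.92)), (array([0.5711, 0.0308, 0.2246]), np.float64(53.47))] well [ 0.58224032 -0.01791946]
depth 608 0.051548869210990056 ((0.5805248022079468, -0.01936991885304451), (0.09890058636665344, 0.09926477074623108), 13.261482238769531)
jaw 124 [-0.01932283  0.00543221  0.02804152] [0.0136803  0.01669976 0.01842958] [0.02004241 0.0469075 ]
```

View pics/m2_scene.png

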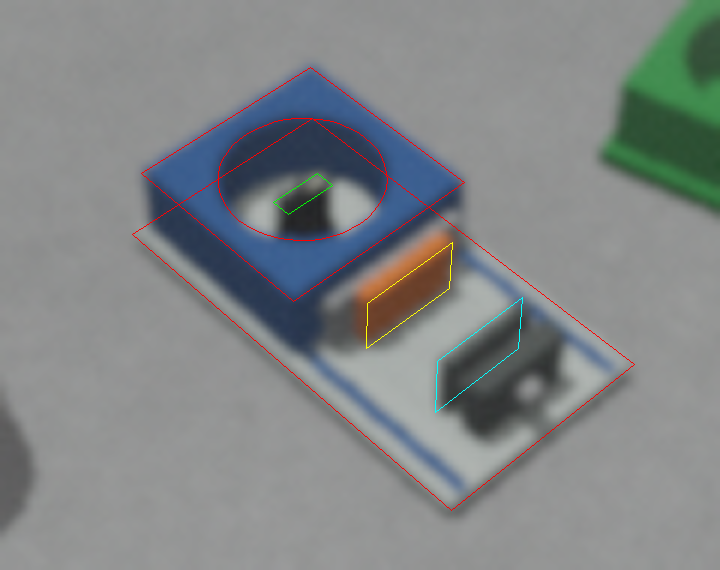

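View pics/m2_top.png

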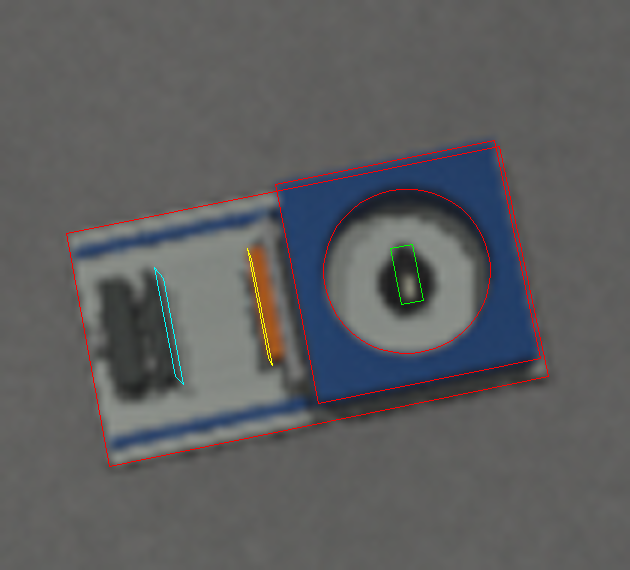

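```bash
cat > st.py <<'E'
from workcell import bot
import numpy as np
from scipy.spatial.transform import Rotation as R
def st():
    o=bot.get_obs();r=R.from_quat(o['tool_rot']);M=r.as_matrix()
    np.set_printoptions(precision=4,suppress=True)
    print('t',o['clock'],'pos',o['eef_pos'],'zyaw',np.arctan2(M[1,2],M[0,2]),'xaxis',M[:,0],'grip',o['grip_width'],'F',o['ft_force'],'M',o['ft_torque'],'q',o['joint_pos'])
    return o,M
E
python3 - <<'E'
from st import *
o,M=st();print(M)
d=np.array([.613,.2885,.231])-o['eef_pos'];print('units',M.T@d/.25)
E
```

```text
t 0.1 pos [ 0.1546 -0.4749  0.2305] zyaw -1.255997855788674 xaxis [-0.0006  0.0018 -1.    ] grip 0.08531884368069463 F [ 0.3213  0.4983 -0.2814] M [ 0.0523  0.0164 -0.016 ] q [-1.256   0.2413  0.0038  1.3352 -0.      1.5708]
[[-0.0006  0.9509  0.3096]
 [ 0.0018  0.3096 -0.9509]
 [-1.     -0.     -0.0019]]
units [ 0.0024  2.6888 -2.3358]
```

>>> apply_moves --targets '[0,0.9,-0.78,-1,0,0,0.6,0,0.9,-0.78,-1,0,0,0.6,0,0.9,-0.78,-1,0,0,0.6,0,0.9,-0.78,-1,0,0,0.6,0,0.9,-0.78,-1,0,0,0.6,0,0.9,-0.78,-1,0,0,0.6,0,0.9,-0.78,-1,0,0,0.6,0,0.9,-0.78,-1,0,0,0.6]'

```text
clock: 0.77
eef_pos: [0.3102, -0.2154, 0.2311]
tool_rot: [0.259, 0.658, -0.257, 0.658]
ft_force: [-0.5, -0.3, 0.4]
grip_width: 0.0512
```

```bash
python3 - <<'E'
from st import *
o,M=st()
d=np.array([.613,.2885,.2])-o['eef_pos'];print('units',M.T@d/.25)
E
```

```text
t 0.7667 pos [ 0.3102 -0.2154  0.2311] zyaw -0.7479675573195805 xaxis [ 0.0007  0.0026 -1.    ] grip 0.05118903900332442 F [-0.4775 -0.2935  0.4056] M [-0.0102  0.0252  0.0244] q [-0.6089 -0.002  -0.2754  1.2983  0.0025  1.7099]
units [ 0.1306  2.3009 -0.483 ]
```

>>> apply_moves --targets '[0,1,-0.2,-1,0,0,0.6,0,1,-0.2,-1,0,0,0.6,0,1,-0.2,-1,0,0,0.6,0,1,-0.2,-1,0,0,0.6,0,1,-0.2,-1,0,0,0.6,0,1,-0.2,-1,0,0,0.6,0,1,-0.2,-1,0,0,0.6]'

```text
clock: 1.35
eef_pos: [0.4464, 0.0003, 0.2308]
tool_rot: [0.089, 0.701, -0.087, 0.702]
ft_force: [-0.2, 0.1, -1.4]
grip_width: 0.0514
```

```bash
python3 - <<'E'
from st import *
o,M=st()
d=np.array([.613,.2885,.17])-o['eef_pos'];print('units',M.T@d/.25)
E
```

```text
t 1.35 pos [0.4464 0.0003 0.2308] zyaw -0.2493040055233588 xaxis [ 0.0016  0.002  -1.    ] grip 0.05138416336489482 F [-0.2198  0.145  -1.3587] M [-0.0571 -0.0953  0.0006] q [-0.0006  0.1336 -0.129   1.3067  0.002   1.8195]
units [0.2467 1.2809 0.3612]
```

>>> apply_moves --targets '[0,0.95,0.27,-1,0,0,0.6,0,0.95,0.27,-1,0,0,0.6,0,0.95,0.27,-1,0,0,0.6,0,0.95,0.27,-1,0,0,0.6,0,0.95,0.27,-1,0,0,0.6,0,0.95,0.27,-1,0,0,0.6,0,0.95,0.27,-1,0,0,0.6]'

```text
clock: 1.93
eef_pos: [0.5714, 0.2134, 0.2281]
tool_rot: [-0.087, 0.702, 0.088, 0.701]
ft_force: [-0.3, -0.3, -0.4]
grip_width: 0.0508
```

```bash
python3 - <<'E'
from st import *
o,M=st()
d=np.array([.613,.2885,.125])-o['eef_pos'];print('units',M.T@d/.25)
E
```

```text
t 1.9333 pos [0.5714 0.2134 0.2281] zyaw 0.2491052008866035 xaxis [-0.0014  0.0013 -1.    ] grip 0.050808559587588446 F [-0.2739 -0.3411 -0.4321] M [-0.0128 -0.0046 -0.0068] q [0.3566 0.4663 0.3221 1.4274 0.0017 1.6783]
units [0.4126 0.2494 0.2359]
```

>>> apply_moves --targets '[0.41,0.25,0.236,0,0,0,0.6,0.41,0.25,0.236,0,0,0,0.6,0.41,0.25,0.236,0,0,0,0.6,0.41,0.25,0.236,0,0,0,0.6,0.41,0.25,0.236,0,0,0,0.6]'

```text
clock: 2.35
eef_pos: [0.6091, 0.2827, 0.1232]
tool_rot: [-0.088, 0.705, 0.085, 0.699]
ft_force: [0.1, -1.4, 0.0]
grip_width: 0.0512
```

```bash
python3 - <<'E'
from st import *
from h import *
o,M=st()
np.set_printoptions(precision=4,suppress=True)
for n,(r0,r1,c0,c1) in(("top",(140,220,100,200)),("scene",(210,330,230,370))):
    p,d=bot.camera(n);np.save(f"{n}1rgb.npy",p);np.save(f"{n}1.npy",d)
    cv2.imwrite(f"pics/g_{n}.png",cv2.resize(p[r0:r1,c0:c1],None,fx=4,fy=4,interpolation=cv2.INTER_CUBIC)[:,:,::-1])
    print(n,'tcp px',proj(n,o['eef_pos']),'port top px at est',proj(n,[.613,.2885,.078]))
E
```

```text
t 2.35 pos [0.6091 0.2827 0.1232] zyaw 0.24532119498251104 xaxis [-0.0084 -0.0041 -1.    ] grip 0.051241719037887705 F [ 0.1462 -1.3738  0.0343] M [0.0121 0.0274 0.0193] q [ 0.4346  0.6494  0.356   1.2868 -0.0002  1.7601]
top tcp px [[140.8811 175.8398]] port top px at est [[144.2974 177.9146]]
scene tcp px [[302.3353 265.5429]] port top px at est [[299.9224 280.425 ]]
```

View pics/g_top.png

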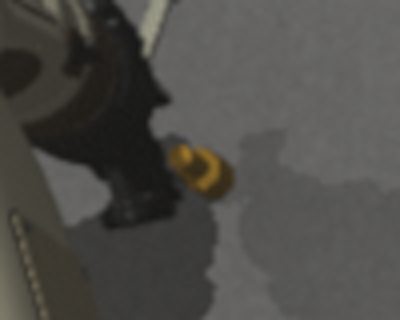

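View pics/g_scene.png

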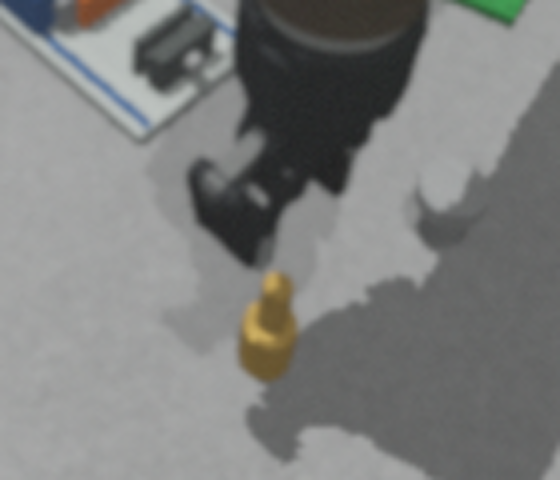

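>>> apply_moves --targets '[0,0,0,0,0,0,0.6,0,0,0,0,0,0,0.6,0,0,0,0,0,0,0.6,0,0,0,0,0,0,0.6]'

```text
clock: 2.78
eef_pos: [0.6117, 0.283, 0.1309]
tool_rot: [-0.085, 0.701, 0.086, 0.703]
ft_force: [0.8, 0.3, -0.4]
grip_width: 0.0512
```

```bash
python3 - <<'E'
from st import *
o,M=st()
d=np.array([.613,.2885,.045])-o['eef_pos'];print('units',M.T@d/.25)
E
```

```text
t 2.7833 pos [0.6117 0.283  0.1309] zyaw 0.24318009720039555 xaxis [ 0.0027  0.0011 -1.    ] grip 0.051248812133482084 F [ 0.7516  0.2967 -0.426 ] M [-0.0124  0.0186  0.0273] q [ 0.4333  0.6398  0.3592  1.2874 -0.0001  1.7609]
units [0.3434 0.0201 0.0093]
```

>>> apply_moves --targets '[0.12,0.02,0.01,0,0,0,0.6,0.24,0.02,0.01,0,0,0,0.55,0.343,0.02,0.01,0,0,0,0.45,0.343,0.02,0.01,0,0,0,0.4,0.343,0.02,0.01,0,0,0,0.4,0.343,0.02,0.01,0,0,0,0.4]'

```text
clock: 3.28
eef_pos: [0.6132, 0.2892, 0.045]
tool_rot: [-0.086, 0.701, 0.086, 0.703]
ft_force: [0.4, 0.1, 0.3]
grip_width: 0.0341
```

```bash
python3 - <<'E'
from st import *
from h import *
o,M=st()
for n,(r0,r1,c0,c1) in(("top",(140,220,100,200)),("scene",(210,330,230,370))):
    p,d=bot.camera(n)
    cv2.imwrite(f"pics/g2_{n}.png",cv2.resize(p[r0:r1,c0:c1],None,fx=4,fy=4,interpolation=cv2.INTER_CUBIC)[:,:,::-1])
E
```

```text
t 3.2833 pos [0.6132 0.2892 0.045 ] zyaw 0.24384663266124995 xaxis [ 0.0021  0.001  -1.    ] grip 0.034070306751157076 F [0.4175 0.0737 0.2866] M [ 0.0509 -0.0427  0.017 ] q [ 0.4406  0.7108  0.2565  1.1141 -0.      1.7676]
```

View pics/g2_scene.png

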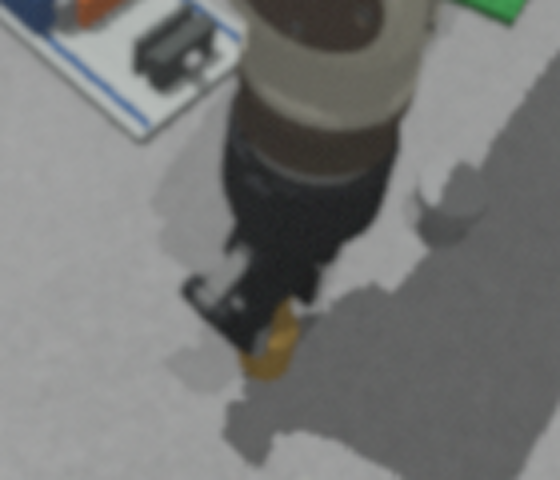

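The scene crop shows the stem (285,320) between the fingers. Closing now.

>>> apply_moves --targets '[0,0,0,0,0,0,0.25,0,0,0,0,0,0,0.15,0,0,0,0,0,0,0.05,0,0,0,0,0,0,0.05,0,0,0,0,0,0,0.05]'

```text
clock: 3.8
eef_pos: [0.6132, 0.2893, 0.0451]
tool_rot: [-0.086, 0.701, 0.086, 0.703]
ft_force: [-0.1, -0.9, 5.5]
grip_width: 0.0136
```

>>> apply_moves --targets '[-0.1,0,0,0,0,0,0.05,-0.25,0,0,0,0,0,0.05,-0.36,0,0,0,0,0,0.05,-0.36,0,0,0,0,0,0.05,-0.36,0,0,0,0,0,0.05]'

```text
clock: 4.22
eef_pos: [0.6138, 0.2896, 0.1357]
tool_rot: [-0.085, 0.7, 0.087, 0.704]
ft_force: [-0.0, -0.2, -2.1]
grip_width: 0.0137
```

```bash
python3 - <<'E'
from st import *
from h import *
o,M=st()
for n,(r0,r1,c0,c1) in(("top",(140,220,100,200)),("scene",(180,300,230,370))):
    p,d=bot.camera(n)
    cv2.imwrite(f"pics/g3_{n}.png",cv2.resize(p[r0:r1,c0:c1],None,fx=4,fy=4,interpolation=cv2.INTER_CUBIC)[:,:,::-1])
E
```

```text
t 4.2167 pos [0.6138 0.2896 0.1357] zyaw 0.24398442323897557 xaxis [ 0.0048  0.0022 -1.    ] grip 0.0136843240483051 F [-0.0024 -0.2021 -2.1246] M [-0.0211 -0.0053 -0.0028] q [ 0.4408  0.6449  0.3812  1.3018 -0.      1.7676]
```

View pics/g3_scene.png

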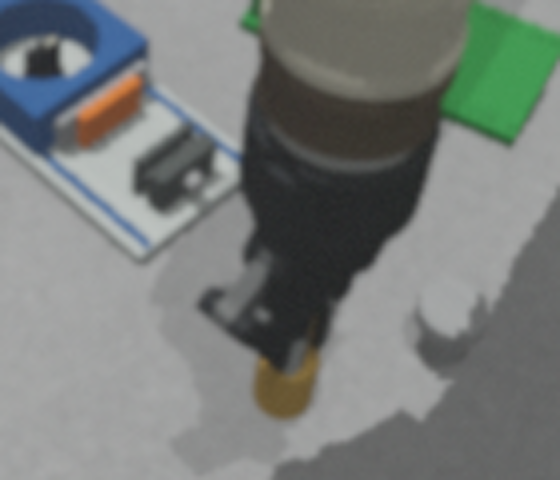

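View pics/g3_top.png

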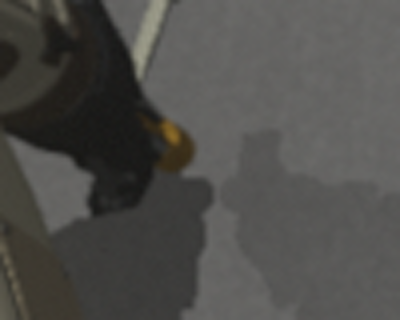

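```bash
python3 - <<'E'
from st import *
o,M=st()
d=np.array([.560,.0655,.125])-o['eef_pos'];print('units',M.T@d/.25)
E
```

```text
t 4.3167 pos [0.6115 0.2885 0.1318] zyaw 0.2440518273425801 xaxis [-0.0021 -0.001  -1.    ] grip 0.013523485608554788 F [-0.1535 -0.6094 -1.3606] M [ 0.0296  0.0015 -0.007 ] q [0.4409 0.6482 0.3767 1.3016 0.     1.7676]
units [ 0.0284 -0.8159 -0.4152]
```

>>> apply_moves --targets '[0,-0.1,-0.05,-0.2,0,0,0.05,0,-0.2,-0.1,-0.4,0,0,0.05,0,-0.32,-0.16,-0.6,0,0,0.05,0,-0.44,-0.22,-0.8,0,0,0.05,0,-0.55,-0.28,-1,0,0,0.05,0,-0.65,-0.33,-1,0,0,0.05,0,-0.74,-0.38,-1,0,0,0.05,0,-0.8,-0.41,-1,0,0,0.05,0,-0.8,-0.41,-1,0,0,0.05,0,-0.8,-0.41,-1,0,0,0.05]'

```text
clock: 5.15
eef_pos: [0.5597, 0.069, 0.1313]
tool_rot: [-0.256, 0.66, 0.257, 0.658]
ft_force: [1.4, 0.7, -1.4]
grip_width: 0.0135
```

>>> apply_moves --targets '[0,0,0,-0.2,0,0,0.05,0,0,0,-0.4,0,0,0.05,0,0,0,-0.6,0,0,0.05,0,0,0,-0.8,0,0,0.05,0,0,0,-1,0,0,0.05,0,0,0,-1,0,0,0.05]'

```text
clock: 5.65
eef_pos: [0.5607, 0.0713, 0.1318]
tool_rot: [-0.412, 0.575, 0.413, 0.573]
ft_force: [0.1, 0.3, -1.1]
grip_width: 0.0137
```

>>> apply_moves --targets '[0,0,0,-0.2,0,0,0.05,0,0,0,-0.4,0,0,0.05,0,0,0,-0.6,0,0,0.05,0,0,0,-0.8,0,0,0.05,0,0,0,-1,0,0,0.05,0,0,0,-1,0,0,0.05,0,0,0,-1,0,0,0.05]'

```text
clock: 6.23
eef_pos: [0.5609, 0.0707, 0.1324]
tool_rot: [-0.54, 0.456, 0.541, 0.455]
ft_force: [0.1, -0.8, -1.5]
grip_width: 0.0135
```

```bash
python3 - <<'E'
from st import *
o,M=st()
d=np.array([.560,.0655,.115])-o['eef_pos'];print('units',M.T@d/.25)
E
```

```text
t 6.2333 pos [0.5609 0.0707 0.1324] zyaw 1.74089946251893 xaxis [-0.0011  0.     -1.    ] grip 0.013524280272014425 F [ 0.1237 -0.7517 -1.4881] M [ 0.0405 -0.0176  0.0102] q [ 0.1253  0.4287  0.0093  1.1525  0.0002 -0.0448]
units [ 0.0696  0.0071 -0.02  ]
```

>>> apply_moves --targets '[0.1,0.007,-0.02,-0.09,0,0,0.05,0.1,0.007,-0.02,-0.09,0,0,0.05,0.1,0.007,-0.02,-0.09,0,0,0.05]'

```text
clock: 6.48
eef_pos: [0.5586, 0.0648, 0.1066]
tool_rot: [-0.55, 0.445, 0.552, 0.442]
ft_force: [-0.4, -0.3, -0.8]
grip_width: 0.0137
```

```bash
python3 - <<'E'
from st import *
from h import *
o,M=st()
for n,(r0,r1,c0,c1) in(("top",(140,240,180,310)),("scene",(150,270,180,320))):
    p,d=bot.camera(n);np.save(f"{n}2rgb.npy",p)
    cv2.imwrite(f"pics/g4_{n}.png",cv2.resize(p[r0:r1,c0:c1],None,fx=5,fy=5,interpolation=cv2.INTER_CUBIC)[:,:,::-1])
st()
E
```

```text
t 6.4833 pos [0.5586 0.0648 0.1066] zyaw 1.7858487098266533 xaxis [-0.0046 -0.0003 -1.    ] grip 0.013656636250106663 F [-0.401  -0.3491 -0.7547] M [ 0.0151  0.0557 -0.016 ] q [ 0.1154  0.4475 -0.0333  1.0946  0.0002 -0.0997]
t 6.5833 pos [0.5605 0.0651 0.1084] zyaw 1.7870895004604892 xaxis [-0.0001  0.0002 -1.    ] grip 0.013724732197707035 F [ 1.0968  0.3782 -1.9348] M [ 0.0142  0.009  -0.0532] q [ 0.1155  0.4459 -0.0306  1.0943  0.0002 -0.1008]
```

View pics/g4_scene.png

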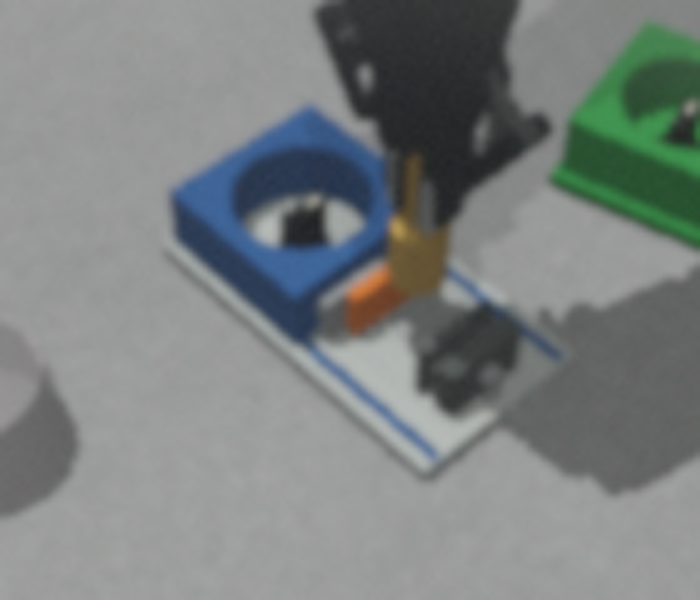

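View pics/g4_top.png

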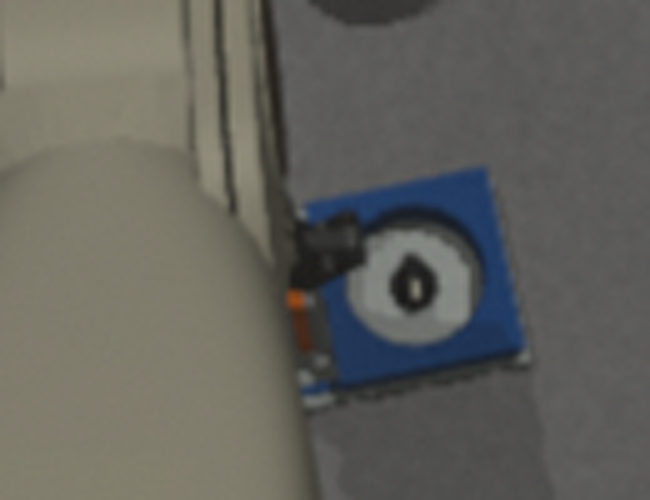

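```bash
timeout 300 python3 - <<'E'
from fx import *
np.set_printoptions(precision=4,suppress=True)
n="scene";a=np.load("scene2rgb.npy").astype(float)
roi=(180,216,250,280);r0,r1,c0,c1=roi
v=a[r0:r1,c0:c1];sat=(v[...,0]-v[...,2]);hsv=cv2.cvtColor(np.load("scene2rgb.npy"),cv2.COLOR_RGB2HSV)[r0:r1,c0:c1]
o=np.clip(sat/45,0,1);o[(hsv[...,0]<13)]=0   # drop orange
print('bottom of brass mask'); 
zb=.1083-.0451
for mm in (0,):
    W=np.ones_like(o); W[:8]=0; W[:, :6]=0  # ignore gripper-occluded top
    def cost(p): return (W*(softmask(n,[(cyl(p[0],p[1],.015,zb,zb+.038),True,255)],roi=roi)-o)**2).sum()
    best=min((minimize(cost,[x0,y0],method='Nelder-Mead',options=dict(initial_simplex=[[x0,y0],[x0+.008,y0],[x0,y0+.008]],xatol=1e-4,fatol=1e-3)) for x0 in(.555,.562) for y0 in(.06,.07)),key=lambda r:r.fun)
    print(best.x,best.fun,o.sum(),'tcp .5603,.0651 bias',best.x-[.5603,.0651])
vis=np.hstack([o,softmask(n,[(cyl(*best.x,.015,zb,zb+.038),True,255)],roi=roi)])
cv2.imwrite("pics/pf.png",(cv2.resize(vis,None,fx=10,fy=10,interpolation=0)*255).astype(np.uint8))
E
```

```text
bottom of brass mask
[0.5645 0.0669] 41.99778888461703 195.6222222222222 tcp .5603,.0651 bias [0.0042 0.0018]
```

View pics/pf.png

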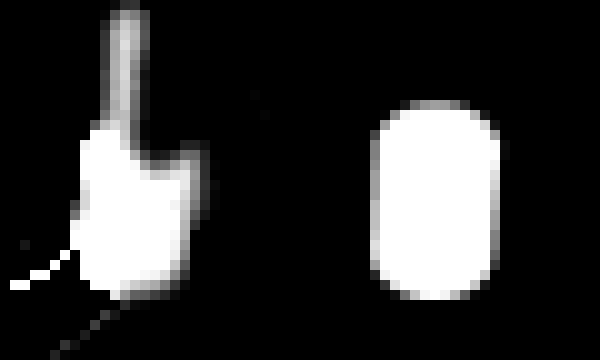

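```bash
python3 - <<'E'
from st import *
o,M=st()
d=np.array([.558,.0652,.060])-o['eef_pos'];print('units',M.T@d/.25)
E
```

```text
t 6.5833 pos [0.5605 0.0651 0.1084] zyaw 1.7870895004604892 xaxis [-0.0001  0.0002 -1.    ] grip 0.013724732197707035 F [ 1.0968  0.3782 -1.9348] M [ 0.0142  0.009  -0.0532] q [ 0.1155  0.4459 -0.0306  1.0943  0.0002 -0.1008]
units [0.1938 0.0095 0.0026]
```

>>> apply_moves --targets '[0,0.01,0.003,0,0,0,0.05,0.05,0.01,0.003,0,0,0,0.05,0.1,0.01,0.003,0,0,0,0.05,0.14,0.01,0.003,0,0,0,0.05,0.17,0.01,0.003,0,0,0,0.05,0.19,0.01,0.003,0,0,0,0.05,0.194,0.01,0.003,0,0,0,0.05,0.194,0.01,0.003,0,0,0,0.05,0.194,0.01,0.003,0,0,0,0.05]'

```text
clock: 7.33
eef_pos: [0.5581, 0.0651, 0.06]
tool_rot: [0.552, -0.442, -0.551, -0.443]
ft_force: [-0.3, -0.2, -0.6]
grip_width: 0.014
```

```bash
python3 - <<'E'
from st import *
o,M=st()
E
```

```text
t 7.3333 pos [0.5581 0.0651 0.06  ] zyaw 1.788921093636907 xaxis [ 0.0008  0.0001 -1.    ] grip 0.014043935130289965 F [-0.3368 -0.1775 -0.6078] M [-0.0185 -0.0028 -0.0043] q [ 0.116   0.4894 -0.1007  0.9798  0.     -0.1021]
```

Bottom is about 3 mm above the floor. I'll creep down and watch Fz.

>>> apply_moves --targets '[0.005,0,0,0,0,0,0.05,0.008,0,0,0,0,0,0.05,0.01,0,0,0,0,0,0.05,0.01,0,0,0,0,0,0.05]'

```text
clock: 7.67
eef_pos: [0.5577, 0.065, 0.0571]
tool_rot: [0.552, -0.443, -0.551, -0.443]
ft_force: [0.1, -0.9, -2.1]
grip_width: 0.0134
```

>>> apply_moves --targets '[0.002,0,0,0,0,0,0.05,0.002,0,0,0,0,0,0.05,0.002,0,0,0,0,0,0.05]'

```text
clock: 7.92
eef_pos: [0.5579, 0.065, 0.0571]
tool_rot: [0.552, -0.442, -0.551, -0.443]
ft_force: [-1.6, 0.4, 3.0]
grip_width: 0.0138
```

>>> apply_moves --targets '[0,0,0,0,0,0,0.22,0,0,0,0,0,0,0.3,0,0,0,0,0,0,0.4,0,0,0,0,0,0,0.4,0,0,0,0,0,0,0.4]'

```text
clock: 8.33
eef_pos: [0.5577, 0.065, 0.0565]
tool_rot: [-0.551, 0.443, 0.551, 0.443]
ft_force: [0.2, -0.4, -0.8]
grip_width: 0.0344
```

>>> apply_moves --targets '[-0.05,0,0,0,0,0,0.4,-0.15,0,0,0,0,0,0.4,-0.3,0,0,0,0,0,0.4,-0.4,0,0,0,0,0,0.4,-0.4,0,0,0,0,0,0.4]'

```text
clock: 8.75
eef_pos: [0.5616, 0.0655, 0.163]
tool_rot: [0.554, -0.44, -0.549, -0.445]
ft_force: [1.7, -0.0, 0.7]
grip_width: 0.0342
```

```bash
python3 - <<'E'
from st import *
from h import *
o,M=st()
for n,(r0,r1,c0,c1) in(("top",(140,240,180,310)),("scene",(150,270,180,320))):
    p,d=bot.camera(n);np.save(f"{n}3rgb.npy",p)
    cv2.imwrite(f"pics/g5_{n}.png",cv2.resize(p[r0:r1,c0:c1],None,fx=5,fy=5,interpolation=cv2.INTER_CUBIC)[:,:,::-1])
# to hover above the knob
o,M=st()
d=np.array([.5768,-.0208,.09])-o['eef_pos'];print('units',M.T@d/.25)
E
```

```text
t 8.75 pos [0.5616 0.0655 0.163 ] zyaw 1.789039861963014 xaxis [ 0.0114  0.0013 -0.9999] grip 0.03417925072562856 F [ 1.6839 -0.0457  0.6576] M [ 0.0043 -0.121   0.02  ] q [ 0.1161  0.397   0.044   1.2063 -0.     -0.1022]
t 8.85 pos [0.5587 0.0651 0.158 ] zyaw 1.7889717096887419 xaxis [ 0.0035  0.0004 -1.    ] grip 0.03403136886861534 F [-0.5784  0.3026  0.0681] M [-0.0604  0.0331 -0.0307] q [ 0.116   0.401   0.0367  1.203  -0.     -0.1022]
units [ 0.2721  0.0048 -0.351 ]
```

View pics/g5_scene.png

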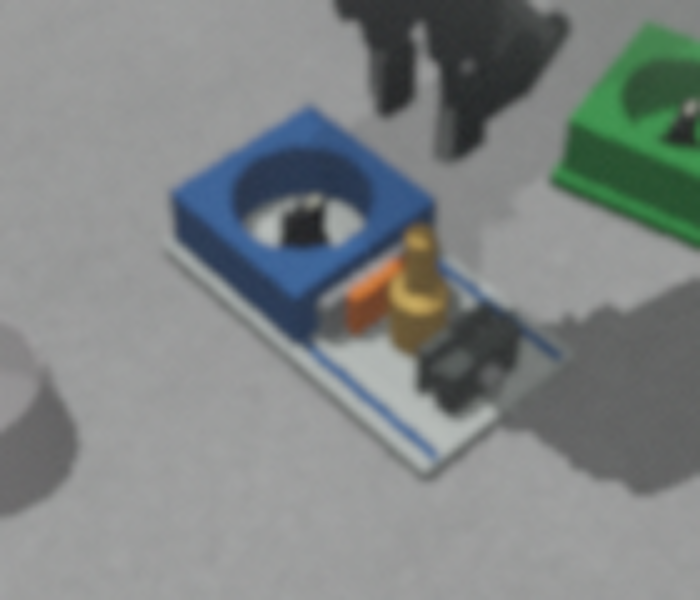

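Port stands upright in the bay at crop (418,300), between jaw and anvil. Now I'll estimate the knob's starting angle from the first pictures.

```bash
python3 - <<'E'
from fx import *
p=(.5662,.0281,.213);ims=[]
a,_=load("top")
ims.append(rect("top",a,*p,.042,(-30,30),(-80,-20),6))
b,_=load("scene");ims.append(rect("scene",b,p[0]+.0042,p[1]+.0018,p[2],.042,(-30,30),(-80,-20),6))
for im in ims:
    cv2.rectangle(im,(150,102),(210,258),(255,0,0),1)
cv2.imwrite("pics/kn.png",np.hstack(ims)[:,:,::-1])
E
```

```text
(no output)
```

View pics/kn.png

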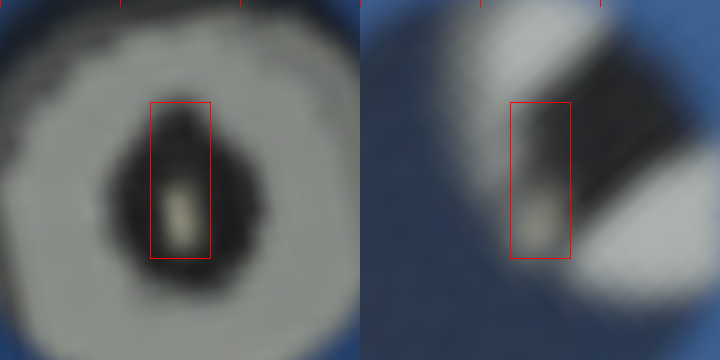

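>>> apply_moves --targets '[0,0.005,-0.12,0,0,0,0.3,0,0.005,-0.26,0,0,0,0.3,0.1,0.005,-0.351,0.03,0,0,0.3,0.2,0.005,-0.351,0.03,0,0,0.3,0.27,0.005,-0.351,0.03,0,0,0.3,0.27,0.005,-0.351,0.03,0,0,0.3,0.27,0.005,-0.351,0.03,0,0,0.3]'

```text
clock: 9.43
eef_pos: [0.5734, -0.021, 0.0867]
tool_rot: [-0.546, 0.448, 0.55, 0.446]
ft_force: [-0.1, 0.3, 0.8]
grip_width: 0.0256
```

```bash
python3 - <<'E'
from st import *
from h import *
o,M=st()
n,(r0,r1,c0,c1)="scene",(150,270,180,320)
p,d=bot.camera(n)
cv2.imwrite(f"pics/g6_{n}.png",cv2.resize(p[r0:r1,c0:c1],None,fx=5,fy=5,interpolation=cv2.INTER_CUBIC)[:,:,::-1])
n,(r0,r1,c0,c1)="top",(140,240,180,310)
p,d=bot.camera(n)
cv2.imwrite(f"pics/g6_{n}.png",cv2.resize(p[r0:r1,c0:c1],None,fx=5,fy=5,interpolation=cv2.INTER_CUBIC)[:,:,::-1])
o,M=st()
d=np.array([.5768,-.0208,.022])-o['eef_pos'];print('units',M.T@d/.25)
E
```

```text
t 9.4333 pos [ 0.5734 -0.021   0.0867] zyaw 1.7737835715172983 xaxis [-0.0057  0.0002 -1.    ] grip 0.025573597007735094 F [-0.0613  0.3194  0.7602] M [-0.0666 -0.0158 -0.0213] q [-0.0366  0.4874 -0.0251  1.064   0.     -0.2396]
t 9.5333 pos [ 0.5758 -0.0207  0.0895] zyaw 1.774463884315196 xaxis [ 0.0004 -0.     -1.    ] grip 0.025413626004104784 F [ 0.7074 -1.1117  0.1346] M [ 0.0283  0.0005 -0.006 ] q [-0.0359  0.4847 -0.0216  1.0641  0.     -0.2396]
units [ 0.2699 -0.0037 -0.0013]
```

View pics/g6_scene.png

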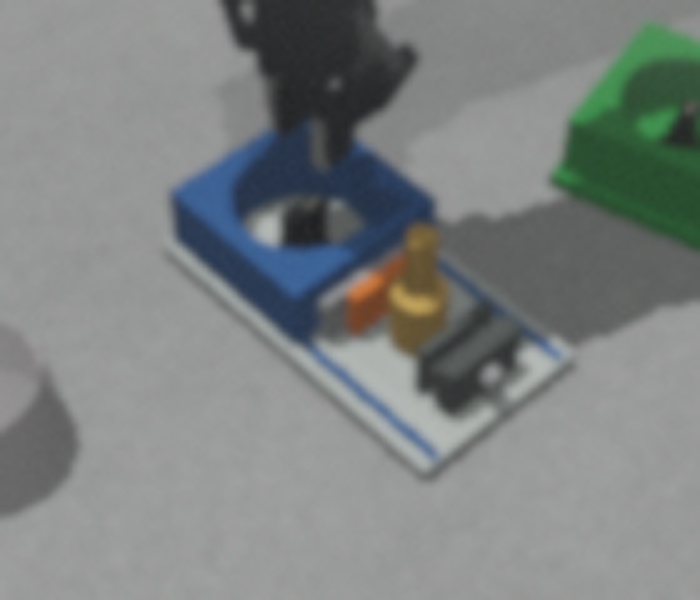

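View pics/g6_top.png

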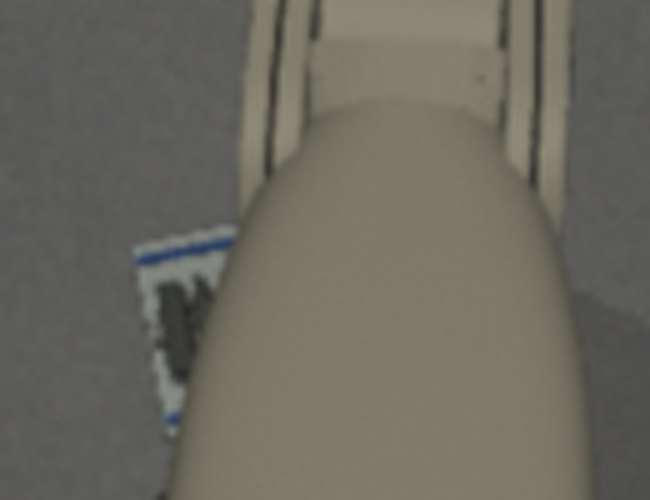

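>>> apply_moves --targets '[0.05,-0.003,0,0,0,0,0.3,0.1,-0.003,0,0,0,0,0.3,0.15,-0.003,0,0,0,0,0.3,0.17,-0.003,0,0,0,0,0.3,0.17,-0.003,0,0,0,0,0.3]'

```text
clock: 9.95
eef_pos: [0.576, -0.0204, 0.0465]
tool_rot: [-0.548, 0.447, 0.548, 0.446]
ft_force: [-0.9, -0.1, -0.0]
grip_width: 0.0256
```

>>> apply_moves --targets '[0.03,0,0,0,0,0,0.3,0.06,0,0,0,0,0,0.3,0.08,0,0,0,0,0,0.3,0.095,0,0,0,0,0,0.3,0.095,0,0,0,0,0,0.3,0.095,0,0,0,0,0,0.3]'

```text
clock: 10.45
eef_pos: [0.576, -0.0208, 0.0225]
tool_rot: [-0.548, 0.447, 0.548, 0.447]
ft_force: [-0.2, -0.6, 0.2]
grip_width: 0.0254
```

```bash
python3 - <<'E'
from st import *
o,M=st()
E
```

```text
t 10.45 pos [ 0.576  -0.0208  0.0225] zyaw 1.773926920258717 xaxis [-0.0006  0.     -1.    ] grip 0.02538409781569584 F [-0.2076 -0.5508  0.2318] M [-0.003   0.0298  0.0048] q [-0.0361  0.5579 -0.0962  0.9174 -0.     -0.2392]
```

>>> apply_moves --targets '[0.008,0,0,0,0,0,0.2,0.008,0,0,0,0,0,0.15,0.008,0,0,0,0,0,0.08,0.008,0,0,0,0,0,0.02,0.008,0,0,0,0,0,0.02]'

```text
clock: 10.87
eef_pos: [0.5763, -0.0207, 0.021]
tool_rot: [0.548, -0.447, -0.548, -0.447]
ft_force: [-1.6, 0.1, 0.8]
grip_width: 0.0087
```

```bash
python3 - <<'E'
from st import *
o,M=st()
E
```

```text
t 10.8667 pos [ 0.5763 -0.0207  0.021 ] zyaw 1.7743485054926578 xaxis [ 0.0002  0.0001 -1.    ] grip 0.008728432763523138 F [-1.6109  0.0632  0.7679] M [0.0875 0.0838 0.1205] q [-0.0359  0.5596 -0.0979  0.9131  0.0001 -0.2395]
```

>>> apply_moves --targets '[0,0,0,0.06,0,0,0.02,0,0,0,0.12,0,0,0.02,0,0,0,0.18,0,0,0.02,0,0,0,0.24,0,0,0.02,0,0,0,0.3,0,0,0.02]'

```text
clock: 11.28
eef_pos: [0.5763, -0.0203, 0.021]
tool_rot: [-0.513, 0.486, 0.513, 0.487]
ft_force: [-0.4, 2.1, 1.1]
grip_width: 0.009
```

```bash
python3 - <<'E'
from st import *
o,M=st()
E
```

```text
t 11.2833 pos [ 0.5763 -0.0203  0.021 ] zyaw 1.6232386595912436 xaxis [ 0.0002  0.0008 -1.    ] grip 0.00895191877281227 F [-0.3645  2.099   1.0623] M [0.2708 0.1023 0.2279] q [-0.0357  0.5595 -0.0979  0.9132  0.0008 -0.0881]
```

>>> apply_moves --targets '[0,0,0,0.08,0,0,0.02,0,0,0,0.16,0,0,0.02,0,0,0,0.24,0,0,0.02,0,0,0,0.32,0,0,0.02,0,0,0,0.4,0,0,0.02,0,0,0,0.48,0,0,0.02,0,0,0,0.56,0,0,0.02,0,0,0,0.62,0,0,0.02]'

```text
clock: 11.95
eef_pos: [0.5763, -0.0196, 0.021]
tool_rot: [-0.431, 0.559, 0.432, 0.561]
ft_force: [-0.9, 4.4, 0.9]
grip_width: 0.0085
```

```bash
cat > s.py <<'E'
from st import *
o,M=st()
print('turn from 1.784:',1.784-np.arctan2(M[1,2],M[0,2]),'Mz',o['ft_torque'][2])
E
python3 s.py
```

```text
t 11.95 pos [ 0.5763 -0.0196  0.021 ] zyaw 1.3134754106356925 xaxis [ 0.0003  0.0022 -1.    ] grip 0.0084572400864982 F [-0.8869  4.3796  0.9072] M [0.6484 0.1198 0.2531] q [-0.0352  0.5596 -0.0979  0.9131  0.0022  0.2222]
turn from 1.784: 0.4705245893643075 Mz 0.25313482725341313
```

>>> apply_moves --targets '[0,0.001,0.005,0.06,0,0,0.02,0,0.001,0.005,0.12,0,0,0.02,0,0.001,0.005,0.18,0,0,0.02,0,0.001,0.005,0.24,0,0,0.02,0,0.001,0.005,0.3,0,0,0.02]'

```text
clock: 12.37
eef_pos: [0.5764, -0.0192, 0.021]
tool_rot: [-0.388, 0.591, 0.389, 0.591]
ft_force: [-0.3, 0.6, 0.2]
grip_width: 0.0085
```

```bash
python3 s.py
```

```text
t 12.3667 pos [ 0.5764 -0.0192  0.021 ] zyaw 1.1632066163449728 xaxis [ 0.0003  0.0005 -1.    ] grip 0.008463483837066223 F [-0.3078  0.6471  0.2006] M [0.2338 0.0098 0.2066] q [-0.0336  0.5596 -0.0978  0.9131  0.0005  0.374 ]
turn from 1.784: 0.6207933836550272 Mz 0.2066111298207342
```

>>> apply_moves --targets '[0,0,0,0.06,0,0,0.02,0,0,0,0.12,0,0,0.02]'

```text
clock: 12.53
eef_pos: [0.5765, -0.0191, 0.021]
tool_rot: [-0.37, 0.602, 0.371, 0.602]
ft_force: [-0.2, 2.0, 0.8]
grip_width: 0.0085
```

```bash
python3 s.py
```

```text
t 12.5333 pos [ 0.5765 -0.0191  0.021 ] zyaw 1.1032736009842017 xaxis [ 0.0005  0.0007 -1.    ] grip 0.008527921641782309 F [-0.2474  2.0473  0.8252] M [0.2841 0.0619 0.1848] q [-0.0335  0.5596 -0.0977  0.913   0.0007  0.434 ]
turn from 1.784: 0.6807263990157983 Mz 0.18481538109679013
```

>>> apply_moves --targets '[0,0,0,0.06,0,0,0.02,0,0,0,0.12,0,0,0.02]'

```text
clock: 12.7
eef_pos: [0.5765, -0.019, 0.021]
tool_rot: [-0.352, 0.613, 0.353, 0.613]
ft_force: [0.5, 1.5, 0.2]
grip_width: 0.0089
```

```bash
python3 s.py
```

```text
t 12.7 pos [ 0.5765 -0.019   0.021 ] zyaw 1.0433529636677397 xaxis [ 0.0005  0.001  -1.    ] grip 0.008874533119674982 F [0.538  1.4531 0.1967] M [0.3611 0.0021 0.1854] q [-0.0334  0.5597 -0.0977  0.9129  0.001   0.494 ]
turn from 1.784: 0.7406470363322604 Mz 0.18536570901941005
```

>>> apply_moves --targets '[0,0,0,0.06,0,0,0.02,0,0,0,0.12,0,0,0.02]'

```text
clock: 12.87
eef_pos: [0.5766, -0.0189, 0.021]
tool_rot: [-0.334, 0.623, 0.334, 0.624]
ft_force: [0.6, 1.9, -0.6]
grip_width: 0.0086
```

```bash
python3 s.py
```

```text
t 12.8667 pos [ 0.5766 -0.0189  0.021 ] zyaw 0.9834582081695875 xaxis [ 0.0007  0.0012 -1.    ] grip 0.008617455818850378 F [ 0.6392  1.9158 -0.5847] M [ 0.3605 -0.0222  0.18  ] q [-0.0333  0.5597 -0.0976  0.9128  0.0012  0.554 ]
turn from 1.784: 0.8005417918304125 Mz 0.17999646597295937
```

>>> apply_moves --targets '[0,0,0.001,0.06,0,0,0.02,0,0,0.001,0.12,0,0,0.02]'

```text
clock: 13.03
eef_pos: [0.5767, -0.0187, 0.021]
tool_rot: [-0.315, 0.633, 0.315, 0.633]
ft_force: [0.1, 2.1, 0.2]
grip_width: 0.0086
```

```bash
python3 s.py|tail -1
```

```text
turn from 1.784: 0.8605892591330194 Mz 0.20609968610759255
```

>>> apply_moves --targets '[0,0,0.001,0.06,0,0,0.02,0,0,0.001,0.12,0,0,0.02]'

```text
clock: 13.2
eef_pos: [0.5768, -0.0186, 0.021]
tool_rot: [-0.296, 0.642, 0.296, 0.643]
ft_force: [0.0, 0.7, 0.3]
grip_width: 0.0088
```

```bash
python3 s.py|tail -1
```

```text
turn from 1.784: 0.9206762271903307 Mz 0.1884735377200418
```

>>> apply_moves --targets '[0,0,0,0.06,0,0,0.02,0,0,0,0.12,0,0,0.02]'

```text
clock: 13.37
eef_pos: [0.5769, -0.0185, 0.021]
tool_rot: [-0.276, 0.65, 0.277, 0.651]
ft_force: [0.7, 1.3, -0.2]
grip_width: 0.0087
```

```bash
python3 s.py|tail -2
```

```text
t 13.3667 pos [ 0.5769 -0.0185  0.021 ] zyaw 0.803384335521315 xaxis [ 0.0007  0.001  -1.    ] grip 0.0086641833879868 F [ 0.7005  1.3249 -0.2146] M [ 0.3507 -0.0201  0.2125] q [-0.0326  0.5601 -0.0968  0.9132  0.001   0.7348]
turn from 1.784: 0.980615664478685 Mz 0.21253802633455748
```

>>> apply_moves --targets '[0,0,0,0.06,0,0,0.02]'

```text
clock: 13.45
eef_pos: [0.5769, -0.0184, 0.021]
tool_rot: [-0.266, 0.654, 0.267, 0.655]
ft_force: [0.2, 2.5, 0.0]
grip_width: 0.0089
```

```bash
python3 s.py|tail -1
```

```text
turn from 1.784: 1.0105064404861068 Mz 0.2107150038299993
```

>>> apply_moves --targets '[0,0,0,0.06,0,0,0.02]'

```text
clock: 13.53
eef_pos: [0.577, -0.0184, 0.021]
tool_rot: [-0.257, 0.658, 0.257, 0.659]
ft_force: [0.0, 2.3, 0.5]
grip_width: 0.0087
```

```bash
python3 s.py|tail -1
```

```text
turn from 1.784: 1.0405059977580313 Mz 0.23961013307543727
```

>>> apply_moves --targets '[0,0,0,0.06,0,0,0.02]'

```text
clock: 13.62
eef_pos: [0.5771, -0.0184, 0.0211]
tool_rot: [-0.247, 0.662, 0.247, 0.663]
ft_force: [0.5, 0.8, -0.7]
grip_width: 0.0084
```

```bash
python3 s.py|tail -1
```

```text
turn from 1.784: 1.0704729656560077 Mz 0.2721979255913962
```

>>> apply_moves --targets '[0,0,0,0.06,0,0,0.02]'

```text
clock: 13.7
eef_pos: [0.5771, -0.0183, 0.021]
tool_rot: [-0.237, 0.666, 0.237, 0.667]
ft_force: [0.2, 2.2, -0.0]
grip_width: 0.0087
```

```bash
python3 s.py|tail -1
```

```text
turn from 1.784: 1.1004808320826152 Mz 0.21971960762131984
```

>>> apply_moves --targets '[0,0,0,0.06,0,0,0.02]'

```text
clock: 13.78
eef_pos: [0.5771, -0.0182, 0.021]
tool_rot: [-0.227, 0.669, 0.227, 0.67]
ft_force: [0.6, 1.9, -0.0]
grip_width: 0.0089
```

```bash
python3 s.py|tail -1
```

```text
turn from 1.784: 1.130364890528629 Mz 0.15697724251310574
```

>>> apply_moves --targets '[0,0,0,0.05,0,0,0.02]'

```text
clock: 13.87
eef_pos: [0.5772, -0.0183, 0.021]
tool_rot: [-0.218, 0.672, 0.219, 0.673]
ft_force: [1.8, 2.9, -0.1]
grip_width: 0.0088
```

```bash
python3 s.py|tail -1
```

```text
turn from 1.784: 1.1554842374201515 Mz 0.2817882267400277
```

>>> apply_moves --targets '[0,0,0,0.04,0,0,0.02]'

```text
clock: 13.95
eef_pos: [0.5772, -0.0182, 0.021]
tool_rot: [-0.211, 0.674, 0.212, 0.675]
ft_force: [0.7, 4.0, 1.0]
grip_width: 0.0086
```

```bash
python3 s.py|tail -2
```

```text
t 13.95 pos [ 0.5772 -0.0182  0.021 ] zyaw 0.6085676392890993 xaxis [ 0.0013  0.0016 -1.    ] grip 0.008593608888676 F [0.6756 3.9943 0.9598] M [ 0.773  -0.2891  0.3288] q [-0.0324  0.5603 -0.0965  0.9127  0.0016  0.9299]
turn from 1.784: 1.1754323607109007 Mz 0.3288375301962936
```

>>> apply_moves --targets '[0,0,0.001,0.02,0,0,0.02]'

```text
clock: 14.03
eef_pos: [0.5772, -0.0182, 0.021]
tool_rot: [-0.208, 0.675, 0.209, 0.676]
ft_force: [1.3, 4.8, 0.2]
grip_width: 0.0087
```

```bash
python3 s.py|tail -1
```

```text
turn from 1.784: 1.1852268918013436 Mz 0.1686944657960861
```

>>> apply_moves --targets '[0,0,0.001,0.02,0,0,0.02]'

```text
clock: 14.12
eef_pos: [0.5773, -0.0182, 0.021]
tool_rot: [-0.205, 0.676, 0.206, 0.677]
ft_force: [0.5, 4.1, 1.8]
grip_width: 0.0085
```

```bash
python3 s.py|tail -1
```

```text
turn from 1.784: 1.1949899717739911 Mz 0.18170892481648637
```

>>> apply_moves --targets '[0,0,0,0.02,0,0,0.02]'

```text
clock: 14.2
eef_pos: [0.5773, -0.0182, 0.021]
tool_rot: [-0.201, 0.677, 0.202, 0.678]
ft_force: [0.6, 4.9, 1.7]
grip_width: 0.0089
```

```bash
python3 s.py|tail -1; python3 - <<'E'
import numpy as np
E
```

```text
turn from 1.784: 1.2051541294490888 Mz 0.2859450258502588
```

```bash
cat > ft.py <<'E'
import numpy as np
D=[(.62,.2066),(.681,.1848),(.741,.1854),(.8005,.180),(.8606,.2061),(.9207,.1885),(.9806,.2125),(1.0105,.2107),(1.0405,.2396),(1.0705,.2722),(1.1005,.2197),(1.1304,.1570),(1.1555,.2818),(1.1754,.3288),(1.185,.1687),(1.195,.1817),(1.205,.2859)]
import sys
D=np.array(D+eval(sys.argv[1]) if len(sys.argv)>1 else D)
c=np.arange(.78,1.26,.02)
for s in(.04,):
    L=np.array([-np.minimum(((D[:,1]-.183-.504*np.maximum(0,D[:,0]-k))/s)**2,9).sum()/2 for k in c]);w=np.exp(L-L.max());w/=w.sum()
    m=(w*c).sum();print(np.round(w,3),m,np.sqrt((w*(c-m)**2).sum()),'F now',42*(D[-1,0]-m))
E
python3 ft.py
```

```text
[0.    0.    0.    0.    0.    0.    0.002 0.005 0.008 0.013 0.036 0.106
 0.184 0.195 0.171 0.119 0.071 0.035 0.021 0.011 0.008 0.005 0.004 0.004] 1.0492221569935913 0.047710022899248875 F now 6.542669406269167
```

>>> apply_moves --targets '[0,0.004,0.003,0.05,0,0,0.02]'

```text
clock: 14.28
eef_pos: [0.5773, -0.0181, 0.021]
tool_rot: [-0.193, 0.68, 0.193, 0.68]
ft_force: [1.4, -0.4, 0.5]
grip_width: 0.0087
```

```bash
python3 s.py|tail -2
```

```text
t 14.2833 pos [ 0.5773 -0.0181  0.021 ] zyaw 0.5528970019073292 xaxis [ 0.0006 -0.0013 -1.    ] grip 0.008657704229477245 F [ 1.4072 -0.3648  0.4869] M [-0.0438 -0.2195  0.355 ] q [-0.0306  0.5609 -0.0954  0.9139 -0.0013  0.9873]
turn from 1.784: 1.2311029980926709 Mz 0.3549893773631727
```

>>> apply_moves --targets '[0,0,0,0.05,0,0,0.02]'

```text
clock: 14.37
eef_pos: [0.5774, -0.0181, 0.021]
tool_rot: [-0.185, 0.683, 0.184, 0.683]
ft_force: [0.7, 0.9, 0.4]
grip_width: 0.0091
```

```bash
python3 s.py|tail -1
```

```text
turn from 1.784: 1.2568345246950927 Mz 0.2700313858657927
```

```bash
python3 ft.py "[(1.231,.355),(1.257,.270)]"
```

```text
[0.    0.    0.    0.    0.    0.    0.001 0.005 0.01  0.022 0.064 0.186
 0.278 0.225 0.132 0.054 0.017 0.004 0.001 0.001 0.    0.    0.    0.   ] 1.026151868198914 0.032274736063378454 F now 9.69562153564561
```

>>> apply_moves --targets '[0,0,0,-0.05,0,0,0.02,0,0,0,-0.08,0,0,0.02]'

```text
clock: 14.53
eef_pos: [0.5773, -0.0181, 0.021]
tool_rot: [-0.199, 0.678, 0.198, 0.679]
ft_force: [1.6, 0.8, 0.5]
grip_width: 0.0085
```

```bash
python3 s.py|tail -1
```

```text
turn from 1.784: 1.2140795022773916 Mz -0.11509071981449913
```

>>> apply_moves --targets '[0,0,0,-0.05,0,0,0.02]'

```text
clock: 14.62
eef_pos: [0.5773, -0.0181, 0.021]
tool_rot: [-0.208, 0.676, 0.207, 0.676]
ft_force: [1.2, 0.3, 2.3]
grip_width: 0.0089
```

```bash
python3 s.py|tail -1
```

```text
turn from 1.784: 1.1888085253620586 Mz -0.16443980516100318
```

>>> apply_moves --targets '[0,0,0,-0.05,0,0,0.02]'

```text
clock: 14.7
eef_pos: [0.5772, -0.0182, 0.021]
tool_rot: [-0.216, 0.673, 0.216, 0.673]
ft_force: [1.2, -1.4, 2.1]
grip_width: 0.0089
```

```bash
python3 s.py|tail -1
```

```text
turn from 1.784: 1.163288526178916 Mz -0.1500718698875045
```

>>> apply_moves --targets '[0,0,0,0.05,0,0,0.02,0,0,0,0.08,0,0,0.02]'

```text
clock: 14.87
eef_pos: [0.5773, -0.0181, 0.021]
tool_rot: [-0.202, 0.678, 0.201, 0.678]
ft_force: [0.6, -0.9, 3.0]
grip_width: 0.0083
```

```bash
python3 s.py|tail -1
```

```text
turn from 1.784: 1.2065836150700942 Mz 0.2517554855685902
```

>>> apply_moves --targets '[0,0,0,0.05,0,0,0.02]'

```text
clock: 14.95
eef_pos: [0.5773, -0.0181, 0.021]
tool_rot: [-0.193, 0.68, 0.192, 0.68]
ft_force: [1.9, -1.8, 2.5]
grip_width: 0.0089
```

```bash
python3 s.py|tail -1
```

```text
turn from 1.784: 1.2318675309700668 Mz 0.22719945710884773
```

>>> apply_moves --targets '[0,0,0,0.05,0,0,0.02]'

```text
clock: 15.03
eef_pos: [0.5774, -0.018, 0.021]
tool_rot: [-0.184, 0.683, 0.184, 0.683]
ft_force: [1.2, -1.5, 2.5]
grip_width: 0.0086
```

```bash
python3 s.py|tail -2
```

```text
t 15.0333 pos [ 0.5774 -0.018   0.021 ] zyaw 0.5265454407008545 xaxis [ 0.0007 -0.0009 -1.    ] grip 0.008648955340363914 F [ 1.1673 -1.4608  2.4625] M [-0.3291 -0.2853  0.2549] q [-0.0308  0.5609 -0.0954  0.9137 -0.0009  1.0135]
turn from 1.784: 1.2574545592991455 Mz 0.2549497695915459
```

```bash
python3 ft.py "[(1.231,.355),(1.257,.270),(1.214,-.1151+.366),(1.1888,-.1644+.366),(1.1633,-.15+.366),(1.2066,.2518),(1.2319,.2272),(1.2575,.2549)]"
```

```text
[0.    0.    0.    0.    0.    0.    0.    0.    0.    0.    0.    0.005
 0.048 0.176 0.322 0.283 0.128 0.029 0.007 0.002 0.    0.    0.    0.   ] 1.0675425534076712 0.02445092365023853 F now 7.978212756877811
```

>>> apply_moves --targets '[0,0,0,0.05,0,0,0.02]'

```text
clock: 15.12
eef_pos: [0.5774, -0.018, 0.021]
tool_rot: [-0.176, 0.685, 0.175, 0.685]
ft_force: [2.8, -2.3, 1.8]
grip_width: 0.0086
```

```bash
python3 s.py|tail -1
```

```text
turn from 1.784: 1.282585037855082 Mz 0.2853579549815336
```

>>> apply_moves --targets '[0,0,0,0.04,0,0,0.02]'

```text
clock: 15.2
eef_pos: [0.5775, -0.018, 0.021]
tool_rot: [-0.169, 0.687, 0.168, 0.687]
ft_force: [2.0, -2.1, 2.5]
grip_width: 0.0084
```

```bash
python3 s.py|tail -1
```

```text
turn from 1.784: 1.3024130357059835 Mz 0.2914658334252747
```

>>> apply_moves --targets '[0,0,0,0,0,0,0.02,0,0,0,0,0,0,0.2,0,0,0,0,0,0,0.28,0,0,0,0,0,0,0.28,0,0,0,0,0,0,0.28]'

```text
clock: 15.62
eef_pos: [0.5762, -0.0173, 0.0202]
tool_rot: [-0.169, 0.687, 0.17, 0.686]
ft_force: [-0.5, -0.1, 0.7]
grip_width: 0.0238
```

>>> apply_moves --targets '[-0.05,0,0,0,0,0,0.28,-0.1,0,0,0,0,0,0.28,-0.2,0,0,0,0,0,0.28,-0.35,0,0,0,0,0,0.28,-0.5,0,0,0,0,0,0.28,-0.6,0,0,0,0,0,0.28,-0.6,0,0,0,0,0,0.28]'

```text
clock: 16.2
eef_pos: [0.5807, -0.0175, 0.1776]
tool_rot: [-0.17, 0.683, 0.168, 0.69]
ft_force: [1.4, 0.1, 0.3]
grip_width: 0.0239
```

```bash
python3 s.py; python3 - <<'E'
from workcell import bot
import cv2,numpy as np
n,(r0,r1,c0,c1)="scene",(150,270,180,320)
p,d=bot.camera(n);cv2.imwrite(f"pics/g7_{n}.png",cv2.resize(p[r0:r1,c0:c1],None,fx=5,fy=5,interpolation=cv2.INTER_CUBIC)[:,:,::-1])
cv2.imwrite("pics/g7_full.png",p[:,:,::-1])
E
```

```text
t 16.2 pos [ 0.5807 -0.0175  0.1776] zyaw 0.48409447486018287 xaxis [ 0.0116 -0.     -0.9999] grip 0.023860356967258106 F [1.3996 0.1162 0.251 ] M [ 0.0046 -0.0427 -0.0162] q [-0.0303  0.418   0.1153  1.2566  0.0003  1.0565]
turn from 1.784: 1.2999055251398173 Mz -0.016239913166404708
```

View pics/g7_scene.png

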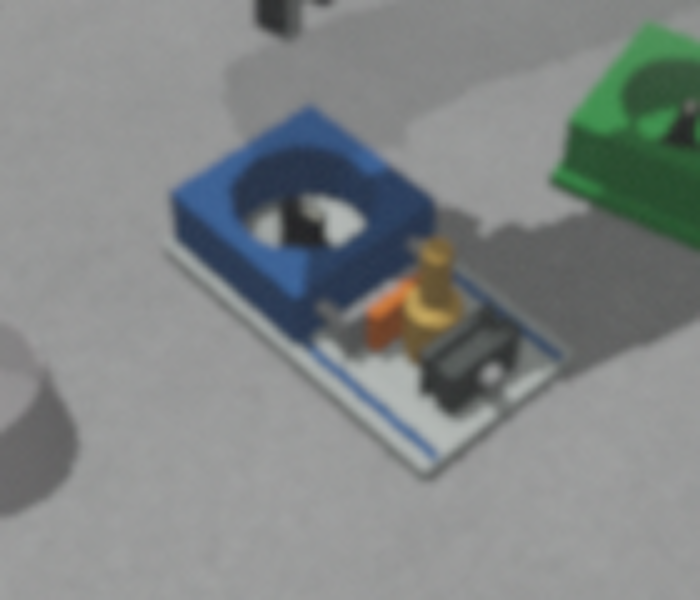

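View pics/g7_full.png

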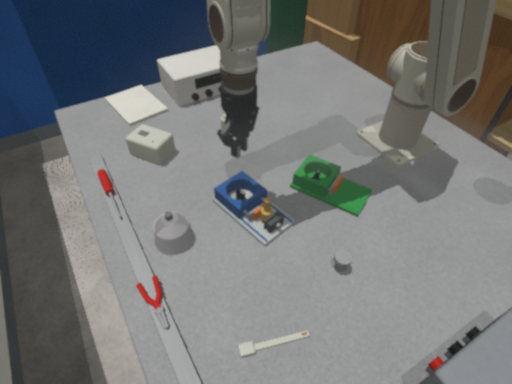

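The crop shows the port upright at (435,300), held between the jaw (390,315) and the anvil (470,365). The knob (303,222) is turned, the gripper is well clear, and the bystanders are where they were. I'll hand it in.

>>> apply_moves --targets '[0,0,0,0,0,0,0.28,0,0,0,0,0,0,0.28,0,0,0,0,0,0,0.28,0,0,0,0,0,0,0.28]'

```text
clock: 16.58
eef_pos: [0.576, -0.0175, 0.1691]
tool_rot: [-0.169, 0.688, 0.17, 0.685]
ft_force: [-0.3, 0.5, -0.4]
grip_width: 0.0243
```

```bash
python3 -c "
from workcell import bot
print(bot.job_done())"
```

```text
the job is handed in; nothing more can be done
None
```

I stood the brass port in the bay by its stem, let go of it, turned the knob clockwise to about 1.30 rad, then let go and lifted clear. I handed the job in at about 16.6 s.

**Clamp force:** my estimate is 9–10 N, give or take 1 N. It comes from the turning moment, which was about 0.18 N m free and 0.285–0.291 N m at the end, with the port meeting the pad at about 1.07 rad.

**Checks that disagreed:**
- **Moment readings:** single readings scattered by about 0.04 N m. My first estimate, 9.7 N at 1.257 rad, fell to about 8 N after more samples. To get those I backed the knob off about 0.09 rad and turned it forward again, then went on to 1.30 rad.
- **Cameras:** the scene camera read about 4 mm off from the top camera at the fixture. I settled it against the port held in the gripper, which agreed with the top camera.

**Last check:** the final picture shows the port upright between jaw and anvil, the other things on the bench apparently unmoved, and the robot touching nothing. The largest side force I read while turning was about 5 N.

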